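# Hang freshly dipped lures on the drying stand

## Task

Get the drying stand ready: loosen its red clamp knob, slide the hook carriage right up against the right-hand end stop by the dryer, clamp it tight again, and bring the drip tray under it so that all four hooks are over the tray, where it must also be at the end. Then hang each wet lure that is there on the hook with its colour mark, working from the right-hand hook to the left so as never to reach past a wet lure (green, gold, magenta, silver; the hook of a missing one stays empty), and before letting go of each, tug it down gently, with about 4 N, to be sure it is held. Leave the pale jar and the black lid where they are.

Things in the scene. Friction and masses are not known exactly. Their poses are not given: they have to be found in the camera images.
- stand: Drying stand, bolted down: 300 mm slotted aluminium rail, 30 mm square, its top at z = 165 mm, on two posts. Origin on the table under the middle of the rail; y along the rail (to the robot's left at yaw 0); -x towards the robot, the way the hooks point. Highest is the knob, 218 mm. Posts and feet reach 15 mm forward of the rail's axis.
- carriage (a joint): Blue hook carriage along the rail, m: 0 at the left-hand end stop, 0.160 against the right-hand one (dryer side; grows along the stand's -y). Unclamped it slides with about 1.5 N and stays where it is left; clamped it resists tens of newtons. Push it by its knob.
- clamp_knob (a joint): Red quarter-turn clamp knob on the carriage, rad: 0 fully loose, 1.57 fully tight (stops at both); tightens clockwise seen from above. It grips the rail from about 0.75 up, firmly above 1.2. Turning takes 0.12 to 0.25 N m; it stays where it is left.
- knob_grip (a point): Point on the knob's axis, z = 205 mm. The wing is 52 mm long (this point's y), 13 mm thick (its x), from z = 186 to 218 mm; below it a thin hub, then the carriage (13 mm radius boss up to 181 mm). Tight, the wing lies along the rail; loose, across it. The point turns with the knob and moves with the carriage.
- drip_tray: Loose steel drip tray, 0.4 kg, 130 mm (x) by 300 mm (y), 16 mm high; origin under its centre, z up. Upright black handle on its -x side: a block 12 mm thick (along y), 38 mm long (along x), from 3 to 34 mm above the table, its middle 104 mm from the tray's centre along -x. It slides on the table.
- carrier: Carrier, fixed: a plywood plate 282 mm (x) by 96 mm (y), its top 150 mm above the table, on four corner rods (4 mm higher) over a shallow base. Four through holes in a row at x = -96, -32, 32, 96 mm, y = 0, each 31 mm (x) by 43 mm (y); a dipped lure hangs through each, its tag (top at z = 190 mm) across the hole. Origin on the table under the centre.
- green: Dip holder with a wet green lure, green tag: 170 to 178 mm tall in all, 50 g, most of it in the lure. Origin at the lure's tail, 137.5 mm under the tag's underside; z up. From the top: tag, 16 mm wire stem, wire loop, lure (18 mm wide). It hangs through a hole of the carrier; lift it 145 mm straight up to clear the plate (185 mm to pass over another tag). None if absent.
- green_tag (a point): Grip point of the green lure's upright tag, on its centre line, 26 mm above its underside, 14 mm below its top. The tag is 42 mm wide (this point's x), 12 mm thick (its y), 40 mm high; on the carrier it rests across its hole, x along the carrier's x within 0.1 rad. None if absent.
- green_eye (a point): Where the green lure's wire loop bears on a hook: the inside top of the loop, 18 mm below the tag's underside. The loop lies in the y-z plane of this point, of 4 mm wire, clear opening 20 mm wide and 32 mm high below this point, so that a hook enters along x. Hung properly this point lies on a hook's seat. None if absent.
- gold: Dip holder with a wet gold lure, yellow tag: 170 to 178 mm tall in all, 50 g, most of it in the lure. Origin at the lure's tail, 137.5 mm under the tag's underside; z up. From the top: tag, 16 mm wire stem, wire loop, lure (18 mm wide). It hangs through a hole of the carrier; lift it 145 mm straight up to clear the plate (185 mm to pass over another tag). None if absent.
- gold_tag (a point): Grip point of the gold lure's upright tag, on its centre line, 26 mm above its underside, 14 mm below its top. The tag is 42 mm wide (this point's x), 12 mm thick (its y), 40 mm high; on the carrier it rests across its hole, x along the carrier's x within 0.1 rad. None if absent.
- gold_eye (a point): Where the gold lure's wire loop bears on a hook: the inside top of the loop, 18 mm below the tag's underside. The loop lies in the y-z plane of this point, of 4 mm wire, clear opening 20 mm wide and 32 mm high below this point, so that a hook enters along x. Hung properly this point lies on a hook's seat. None if absent.
- magenta: Dip holder with a wet magenta lure with a clear lip, red tag: 170 to 178 mm tall in all, 50 g, most of it in the lure. Origin at the lure's tail, 137.5 mm under the tag's underside; z up. From the top: tag, 16 mm wire stem, wire loop, lure (18 mm wide). It hangs through a hole of the carrier; lift it 145 mm straight up to clear the plate (185 mm to pass over another tag). None if absent.
- magenta_tag (a point): Grip point of the magenta lure's upright tag, on its centre line, 26 mm above its underside, 14 mm below its top. The tag is 42 mm wide (this point's x), 12 mm thick (its y), 40 mm high; on the carrier it rests across its hole, x along the carrier's x within 0.1 rad. None if absent.
- magenta_eye (a point): Where the magenta lure's wire loop bears on a hook: the inside top of the loop, 18 mm below the tag's underside. The loop lies in the y-z plane of this point, of 4 mm wire, clear opening 20 mm wide and 32 mm high below this point, so that a hook enters along x. Hung properly this point lies on a hook's seat. None if absent.
- silver: Dip holder with a wet silver lure with a red head, white tag: 170 to 178 mm tall in all, 50 g, most of it in the lure. Origin at the lure's tail, 137.5 mm under the tag's underside; z up. From the top: tag, 16 mm wire stem, wire loop, lure (18 mm wide). It hangs through a hole of the carrier; lift it 145 mm straight up to clear the plate (185 mm to pass over another tag). None if absent.
- silver_tag (a point): Grip point of the silver lure's upright tag, on its centre line, 26 mm above its underside, 14 mm below its top. The tag is 42 mm wide (this point's x), 12 mm thick (its y), 40 mm high; on the carrier it rests across its hole, x along the carrier's x within 0.1 rad. None if absent.
- silver_eye (a point): Where the silver lure's wire loop bears on a hook: the inside top of the loop, 18 mm below the tag's underside. The loop lies in the y-z plane of this point, of 4 mm wire, clear opening 20 mm wide and 32 mm high below this point, so that a hook enters along x. Hung properly this point lies on a hook's seat. None if absent.
- hook1_seat (a point): The right-hand hook (dryer side; green mark) of the carriage, its mark on the bar above it: top of the wire in its trough, z = 154 mm. Hooks are of 5 mm spring wire, 75 mm apart, each pointing along the stand's -x, its arm 63 mm long behind the seat and its upturned end 12 mm ahead of the seat and 13 mm higher. A hook gives downward about 1.3 mm a newton and springs back.
- hook2_seat (a point): The second hook from the right (yellow mark, for gold) of the carriage, its mark on the bar above it: top of the wire in its trough, z = 154 mm. Hooks are of 5 mm spring wire, 75 mm apart, each pointing along the stand's -x, its arm 63 mm long behind the seat and its upturned end 12 mm ahead of the seat and 13 mm higher. A hook gives downward about 1.3 mm a newton and springs back.
- hook3_seat (a point): The third hook from the right (red mark, for magenta) of the carriage, its mark on the bar above it: top of the wire in its trough, z = 154 mm. Hooks are of 5 mm spring wire, 75 mm apart, each pointing along the stand's -x, its arm 63 mm long behind the seat and its upturned end 12 mm ahead of the seat and 13 mm higher. A hook gives downward about 1.3 mm a newton and springs back.
- hook4_seat (a point): The left-hand hook (white mark, for silver) of the carriage, its mark on the bar above it: top of the wire in its trough, z = 154 mm. Hooks are of 5 mm spring wire, 75 mm apart, each pointing along the stand's -x, its arm 63 mm long behind the seat and its upturned end 12 mm ahead of the seat and 13 mm higher. A hook gives downward about 1.3 mm a newton and springs back.
- jar_lid: Black jar lid, 61 mm across, 15 mm high, lying open side up; loose, not part of the job. Origin under its middle.
- jar_white: Pale glass jar, 58 mm across, 85 mm high; loose, not part of the job. Origin under its middle.

How it is judged:
On the way, in this order (a step that is already met when the one before it is completed fails the run):
1. the clamp knob is loosened (below 0.7 rad) (value of joint clamp_knob below 0.7 rad), for 0.1 s.
2. the carriage stands against the right-hand end stop (within 5 mm), the knob is tight again (above 1.2 rad) and all four hooks are over the drip tray (value of joint carriage above 0.155 m and value of joint clamp_knob above 1.2 rad and x of hook1_seat in the frame of drip_tray between -0.055 and 0.055 m and y of hook1_seat in the frame of drip_tray between -0.142 and 0.142 m and x of hook4_seat in the frame of drip_tray between -0.055 and 0.055 m and y of hook4_seat in the frame of drip_tray between -0.142 and 0.142 m), for 0.2 s.
3. the green lure hangs on its hook and, still held by the gripper, is tugged down with more than 2 N (distance between green_eye and hook1_seat below 0.015 m and contact force between green and stand above 2 N and contact force between the fingers and green above 0.5 N), for 0.15 s.
4. the gold lure hangs on its hook and, still held by the gripper, is tugged down with more than 2 N (distance between gold_eye and hook2_seat below 0.015 m and contact force between gold and stand above 2 N and contact force between the fingers and gold above 0.5 N), for 0.15 s.
5. the magenta lure hangs on its hook and, still held by the gripper, is tugged down with more than 2 N (distance between magenta_eye and hook3_seat below 0.015 m and contact force between magenta and stand above 2 N and contact force between the fingers and magenta above 0.5 N), for 0.15 s.
6. the silver lure hangs on its hook and, still held by the gripper, is tugged down with more than 2 N (distance between silver_eye and hook4_seat below 0.015 m and contact force between silver and stand above 2 N and contact force between the fingers and silver above 0.5 N), for 0.15 s.
At the end, for the whole second after the job is handed in: Carriage within 5 mm of the right-hand stop, knob above 1.2 rad, all four hooks over the tray (13 mm or more inside in x, 8 mm in y); the eye of every lure present within 12 mm of its own hook's seat (green on the right-hand hook, gold, magenta, silver on the left), at rest and let go (all of step 2 and distance between green_eye and hook1_seat below 0.012 m and linear speed of each of green, gold, magenta, silver below 0.05 m/s and contact force between the fingers and green below 0.05 N and distance between gold_eye and hook2_seat below 0.012 m and contact force between the fingers and gold below 0.05 N and distance between magenta_eye and hook3_seat below 0.012 m and contact force between the fingers and magenta below 0.05 N and distance between silver_eye and hook4_seat below 0.012 m and contact force between the fingers and silver below 0.05 N); the robot touches nothing.
It fails at once if a lure is yanked on, or knocked against, the stand with more than 15 N (contact force between any of green, gold, magenta, silver and stand above 15 N).
It fails at once if the pale jar or the jar lid is moved more than 30 mm (distance of any of jar_lid, jar_white from where it was at the start of the episode above 0.03 m).
Of green, gold, magenta, silver only 2 to 4 are there at a start; the rules pass over those that are not, and their reading is None.
At some moment in a run one of drip_tray may be knocked a few centimetres aside while the robot is not near it.
It also fails if it takes over 210 s, if anything falls off the work surface, if the arm or the gripper's body presses on something with over 40 N, if the wrist force passes 120 N, or if a joint passes its speed limit or range.

## Robot

A 7-joint arm with a two-finger parallel gripper is mounted at the origin on a cart in front of the work surface, level with it; the furniture and walls round the work are solid. World frame = base frame: x ahead of the robot, y to its left, z up, the work surface at z = 0. Lengths are in m, angles in rad, forces in N, time in s.
With the tool pointing down it reaches from about 0.425 to 0.925 m from the base axis. Payload 6.8 kg.
Tool frame: the origin (TCP) lies at the very end of the fingers, on their centre line; the grasp point (between the pads) lies 19 mm behind it; z points along the fingers, y is the line along which they close (so a half turn about z gives the same grasp; the last joint's range is limited). The gripper opens to 85 mm and grips with 20 to 120 N. Pads are 22 mm wide; open, the fingers measure 114 mm over their backs; the gripper's body (76 mm by 85 mm) begins 54 mm behind the grasp point. The pads swing forward as they close: fully open they stand 13 mm farther back than shut.
Start: joints at [-1.454, 0.477, 0.022, 1.555, -0.011, 1.109, -0.083], TCP at [0.15, 0.658, 0.231] pointing down, gripper open.
Joint ranges: [-2.96, 2.96], [-0.34, 2.1], [-1.41, 1.46], [0.24, 2.44], [-1.37, 4.51], [0.17, 1.92], [-2.96, 2.96]. Speed limits (rad/s): [2.39, 2.39, 3.14, 3.14, 3.14, 3.14, 3.14].

## Interface

Orientations are given as a rotation vector (axis times angle).
In Python, from bench import get_obs, viewer, r gives the robot as it stands. The module is installed in compiled form; this text tells all that it offers.
- The arm moves only by the tool play_rows, never from a script. Its argument "commands" is a list that holds one entry, the list of rows, each a list of 5 numbers: the gripper's target within -1 to 1 (shut at 1, half-way at 0, fully open at -1), then the shift along the tool's x, y, z scaled (see below), then the turn about the tool's z scaled (see below). A call has 1 to 12 rows; each row is the pose to reach, as a shift and turn from the pose commanded when the call began, along the tool's axes at that moment; what a row does not reach only later rows make up. The controller multiplies each number of a shift by 0.2 m and each number of a turn by pi/2 rad. A row lasts 1/12 s, in which the tool goes at most 41.7 mm and 7.16 degrees, less where a joint would pass 70% of its speed; a pose out of reach is approached as far as the arm can. A call with a number of a shift or a turn outside -1 to 1 is refused whole. A call with a gripper value outside its range is refused whole. The fingers move at their own pace and stop on an object; "grip_force" is the grip in N (left out, the last holds). Time passes only in rows, so rows that repeat a pose let the fingers close. It gives the time, the measured TCP pose, the force, the opening and the grip force at its end, in the units of the state.
- get_obs(): the state, without advancing time (a new reading comes with each control period).
- viewer.grab_frame(name): name is "side" or "top" or "wrist"; returns a dict with "pixels" (420x560x3 uint8, red, green, blue), "fovy" (degrees; the focal length in pixels is half the picture's height over the tangent of half this angle, whatever the lens; pixels are square), "cx", "cy" (the principal point, pixels), "world_to_cam" (4x4, takes a point from world to camera coordinates); the wrist camera has in their place "hand_eye" (4x4, takes a point from camera to tool coordinates, whose origin is the TCP and whose axes are the flange's). Camera axes: x right, y up, looking along -z (the intrinsics and any distortion apply to the point x, -y, -z); pixel columns grow to the right and rows downward; lengths in m; the calibration is good to about 2 mm. A picture is of the moment at which its call begins: read the wrist's pose just before it. There is no depth.
- r.hand_in(): hands the job in; it is judged then, once.
Trained networks look in a picture, given as the dict that the camera call returned (one of the last four; its "shot" number tells which), for a name from the list of things; names that differ only in an ending like _2 or _b are one class to them, and where a whole thing is asked for, a point or a joint stands for the part that bears it (a point fixed in the world has none). Each returns a list of dicts, best first, with "score" (0 to 1); they miss things now and then, are a little off and sometimes report something else, mostly with a low value. They report only what shows in the picture. A call takes as long as a camera call.
- viewer.trace(picture, thing): "pixels" (420x560 bool, what is visible of it) and "rect" ([left, top, right, bottom] in pixels, round what is visible of it).
The state is a dict: "clock": time; "joints": joint angles; "qvel": joint speeds; "tau": joint torques, N m; "tcp_pos": TCP position; "orientation": TCP orientation; "contact_force": force on the tool from outside, world axes, zero at the start; "moment": the same for the moment, N m; "grip_width": finger opening in m; "gripper_force": force on a finger pad.
Only numpy, scipy, OpenCV 4.12 (cv2) and the standard library are available. Lean on these libraries where they do the work, as an engineer would, in place of code of your own. Each camera call takes 0.05 s, during which the arm holds its last target. There are 200 camera calls.

## Working session

There is one attempt and no reset: what is moved stays moved. The work goes in short steps, Python scripts to look and compute and a tool call to move; the robot and the scene stay as the last step left them, time stands still between calls to the robot, and variables do not carry over. Pictures are saved under pics/ and viewed, at most 14 in all, crops included, and the job is handed in when it is done.

Besides the shell and the picture viewer there is one more tool, called after "Emit:" as name([rows], argument=value, ...), one row to a line, values as JSON. play_rows: Moves the arm, as the interface text tells. Shifts and turns lie within -1 to 1; 1 stands for 0.2 m of shift or pi/2 rad of turn. Its arguments: {"type":"object","properties":{"commands":{"type":"array","items":{"type":"array","items":{"type":"array","items":{"type":"number","minimum":-1,"maximum":1}}}},"grip_force":{"type":"number"}},"required":["commands"]}

```bash
mkdir -p pics
cat > h.py <<'E'
import numpy as np, cv2
from bench import get_obs, viewer, r
from scipy.spatial.transform import Rotation as R
def save(n,p): cv2.imwrite('pics/'+n+'.png',p['pixels'][:,:,::-1])
def K(p):
    f=p['pixels'].shape[0]/2/np.tan(np.radians(p['fovy'])/2); return f,p['cx'],p['cy']
def camT(p,o=None):
    if 'world_to_cam' in p: return np.linalg.inv(np.array(p['world_to_cam']))
    T=np.eye(4);T[:3,:3]=R.from_rotvec(o['orientation']).as_matrix();T[:3,3]=o['tcp_pos']
    return T@np.array(p['hand_eye'])
def ray(p,u,v,o=None):
    f,cx,cy=K(p);T=camT(p,o);d=T[:3,:3]@np.array([(u-cx)/f,-(v-cy)/f,-1.]);return T[:3,3],d
def atz(p,u,v,z,o=None):
    c,d=ray(p,u,v,o);return c+d*(z-c[2])/d[2]
def proj(p,X,o=None):
    f,cx,cy=K(p);q=np.linalg.inv(camT(p,o))@np.append(X,1);return cx-f*q[0]/q[2],cy+f*q[1]/q[2]
def tri(a,b):
    (c1,d1),(c2,d2)=a,b
    A=np.c_[d1,-d2];s=np.linalg.lstsq(A,c2-c1,rcond=None)[0]
    P,Q=c1+s[0]*d1,c2+s[1]*d2;return (P+Q)/2,np.linalg.norm(P-Q)
E
python3 - <<'E'
from h import *
o=get_obs();print(o)
for n in('side','top','wrist'):
    p=viewer.grab_frame(n);save(n+'0',p);print(n,{k:(np.round(v,3).tolist() if not isinstance(v,(int,str)) else v) for k,v in p.items() if k!='pixels'})
    for t in ['stand','clamp_knob','drip_tray','carrier','green','gold','magenta','silver','jar_lid','jar_white']:
        q=viewer.trace(p,t)
        print(n,t,[(round(x['score'],2),[round(float(a)) for a in x['rect']]) for x in q[:2]])
E
```

```text
{'clock': 0.0, 'joints': array([-1.45411216,  0.4777958 ,  0.02236976,  1.55648362, -0.01151799,
        1.10930562, -0.08309965]), 'qvel': array([-0.00064349, -0.00059053, -0.00104045, -0.00012849, -0.00120659,
       -0.00178407,  0.00133221]), 'tau': array([-5.53327955e-04, -5.96452403e+01,  1.60753738e+00, -2.81197071e+01,
        1.23877623e-02,  9.13197262e-03, -2.59025961e-05]), 'tcp_pos': array([0.15034798, 0.65741584, 0.23031561]), 'orientation': array([-3.52359365e-01, -3.12169545e+00,  2.92548598e-03]), 'contact_force': array([ 0.52470518,  0.54289976, -0.31556259]), 'moment': array([-0.00138363,  0.0068907 , -0.07032183]), 'gripper_force': 0.0, 'grip_width': 0.0852781666912813}
side {'fovy': 51.365, 'cx': 280.396, 'cy': 206.714, 'world_to_cam': [[0.938, -0.345, -0.011, -0.55], [0.214, 0.557, 0.802, -0.253], [-0.271, -0.755, 0.597, -0.963], [0.0, 0.0, 0.0, 1.0]], 'shot': 1}
side stand [(0.83, [255, 189, 376, 325])]
side clamp_knob [(0.76, [305, 188, 323, 213]), (0.17, [205, 144, 222, 196])]
side drip_tray [(0.85, [250, 300, 402, 419])]
side carrier [(0.58, [174, 147, 277, 
[... 781 characters left out ...]
43, 202, 158, 217]), (0.2, [238, 158, 370, 198])]
top gold [(0.67, [147, 177, 167, 191])]
top magenta [(0.54, [137, 224, 157, 247])]
top silver [(0.7, [128, 256, 149, 269])]
top jar_lid [(0.87, [231, 241, 258, 264]), (0.43, [278, 168, 301, 179])]
top jar_white [(0.89, [183, 138, 212, 170])]
wrist {'fovy': 62.348, 'cx': 279.719, 'cy': 210.881, 'hand_eye': [[0.001, 0.959, 0.284, 0.073], [1.0, -0.001, -0.0, 0.001], [0.0, 0.284, -0.959, -0.143], [0.0, 0.0, 0.0, 1.0]], 'shot': 3}
wrist stand []
wrist clamp_knob []
wrist drip_tray []
wrist carrier [(0.91, [65, 407, 96, 419])]
wrist green []
wrist gold []
wrist magenta []
wrist silver []
wrist jar_lid []
wrist jar_white [(0.55, [65, 407, 95, 420])]
```

View pics/top0.png

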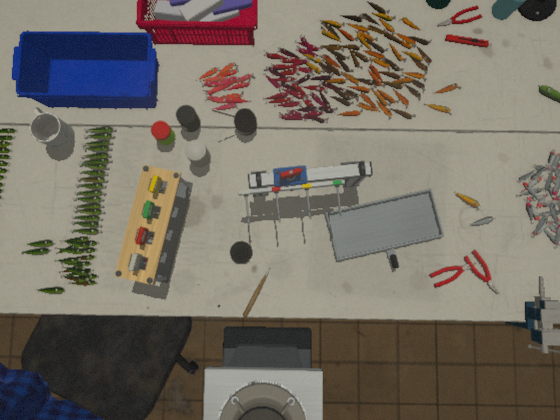

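View pics/side0.png

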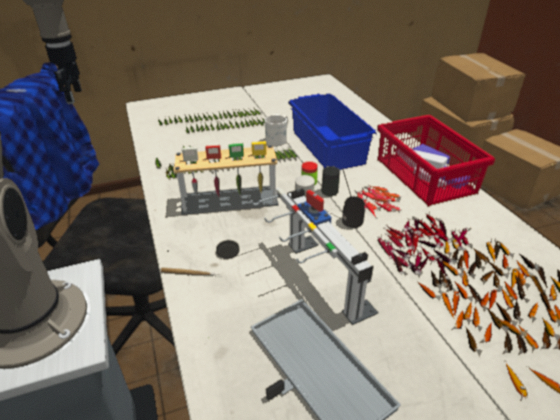

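Run:
```python
from h import *
t=viewer.grab_frame('top');s=viewer.grab_frame('side')
P=lambda u,v,z:np.round(atz(t,u,v,z),3)
for n,u,v,z in [('railL',250,180,.165),('railR',371,168,.165),('knob',290,174,.218),('green hook mark',338,183,.165),('silver mark',247,193,.165),('handle',393,262,.03),('tray TL',327,211,.016),('TR',432,191,.016),('BR',441,238,.016),('BL',336,262,.016),('gold tag',158,185,.19),('green',151,210,.19),('mag',143,236,.19),('sil',137,262,.19),('lid',241,252,.0),('jar',195,155,.04)]:
    print(n,P(u,v,z))
f=cv2.resize(np.vstack([t['pixels'][155:260,225:385]]),None,fx=4,fy=4,interpolation=cv2.INTER_CUBIC)
cv2.imwrite('pics/c1.png',f[:,:,::-1])
```

```text
railL [0.636 0.039 0.165]
railR [ 0.671 -0.257  0.165]
knob [ 0.642 -0.057  0.218]
green hook mark [ 0.632 -0.176  0.165]
silver mark [0.604 0.045 0.165]
handle [ 0.443 -0.344  0.03 ]
tray TL [ 0.58  -0.167  0.016]
TR [ 0.641 -0.459  0.016]
BR [ 0.51  -0.48   0.016]
BL [ 0.441 -0.192  0.016]
gold tag [0.616 0.256 0.19 ]
green [0.556 0.27  0.19 ]
mag [0.494 0.286 0.19 ]
sil [0.433 0.298 0.19 ]
lid [0.464 0.069 0.   ]
jar [0.727 0.199 0.04 ]
```

View pics/c1.png

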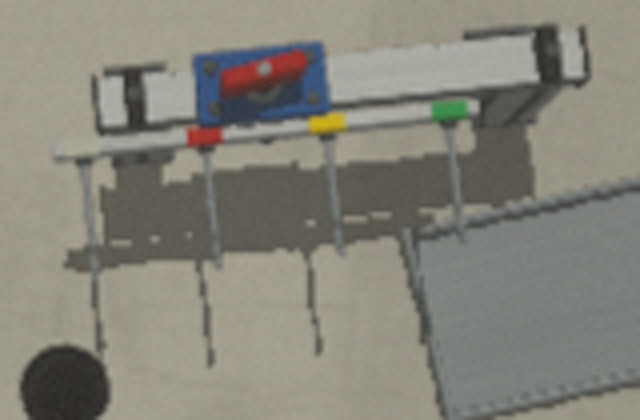

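Emit:
play_rows([
  [[-1,0,0,-0.4,0],[-1,0,0,-0.4,0],[-1,-0.8,-0.74,-0.4,0],[-1,-0.8,-0.74,-0.4,0],[-1,-0.8,-0.74,-0.4,0],[-1,-0.8,-0.74,-0.4,0],[-1,-0.8,-0.74,-0.4,0],[-1,-0.8,-0.74,-0.4,0],[-1,-0.8,-0.74,-0.4,0],[-1,-0.8,-0.74,-0.4,0]],
])

```text
clock: 2.58
tcp_pos: [0.2735, 0.4782, 0.3117]
orientation: [-0.354, -3.121, -0.002]
contact_force: [-0.4, 1.0, 1.0]
grip_width: 0.085
gripper_force: 0.0
```

Emit:
play_rows([
  [[-1,-0.8,-0.74,0,0],[-1,-0.8,-0.74,0,0],[-1,-0.8,-0.74,0,0],[-1,-0.8,-0.74,0,0],[-1,-0.8,-0.74,0,0],[-1,-0.8,-0.74,0,0],[-1,-0.8,-0.74,0,0],[-1,-0.8,-0.74,0,0]],
])

```text
clock: 3.25
tcp_pos: [0.3958, 0.3, 0.3113]
orientation: [-0.35, -3.122, -0.001]
contact_force: [-0.0, 1.0, -1.2]
grip_width: 0.0853
gripper_force: 0.0
```

Emit:
play_rows([
  [[-1,-0.8,-0.74,0,0],[-1,-0.8,-0.74,0,0],[-1,-0.8,-0.74,0,0],[-1,-0.8,-0.74,0,0],[-1,-0.8,-0.74,0,0],[-1,-0.8,-0.74,0,0],[-1,-0.8,-0.74,0,0],[-1,-0.8,-0.74,0,0]],
])

```text
clock: 3.92
tcp_pos: [0.5191, 0.1209, 0.3109]
orientation: [-0.348, -3.121, -0.001]
contact_force: [-1.1, 0.3, -0.8]
grip_width: 0.0856
gripper_force: 0.0
```

Emit:
play_rows([
  [[-1,-0.8,-0.74,0,0.4],[-1,-0.8,-0.74,0,0.78],[-1,-0.8,-0.74,0,0.78],[-1,-0.8,-0.74,0,0.78],[-1,-0.8,-0.74,0,0.78],[-1,-0.8,-0.74,0,0.78],[-1,-0.8,-0.74,0,0.78],[-1,-0.8,-0.74,0,0.78],[-1,-0.8,-0.74,0,0.78],[-1,-0.8,-0.74,0,0.78],[-1,-0.8,-0.74,0,0.78],[-1,-0.8,-0.74,0,0.78]],
])

```text
clock: 4.92
tcp_pos: [0.6426, -0.058, 0.3106]
orientation: [-2.073, -2.358, -0.0]
contact_force: [-0.5, -0.0, 0.8]
grip_width: 0.0857
gripper_force: 0.0
```

```bash
cat >> h.py <<'E'
def phi(o): 
    x=R.from_rotvec(o['orientation']).as_matrix()[:,0]; return np.arctan2(x[1],x[0])
def go(o,tgt,ph=None):
    M=R.from_rotvec(o['orientation']).as_matrix(); d=M.T@(np.array(tgt)-o['tcp_pos'])/.2
    t=0 if ph is None else -((ph-phi(o)+np.pi)%(2*np.pi)-np.pi)/(np.pi/2)
    print('go',np.round(d,3),round(t,3))
def st(o): print('t',round(o['clock'],1),'tcp',np.round(o['tcp_pos'],4),'phi',round(phi(o),3),'F',np.round(o['contact_force'],1),'w',round(o['grip_width'],4),'gf',o['gripper_force'],'j',np.round(o['joints'],2))
E
python3 - <<'E'
from h import *
o=get_obs();p=viewer.grab_frame('wrist');st(o);save('w1',p)
q=viewer.trace(p,'clamp_knob');print([(x['score'],x['rect']) for x in q])
if q:
    m=q[0]['pixels'];ys,xs=np.nonzero(m);print(xs.mean(),ys.mean(),atz(p,xs.mean(),ys.mean(),.215,o))
for z,n in((.218,'k'),(.205,'k2')): print(proj(p,[.642,-.057,z],o))
E
```

```text
t 4.9 tcp [ 0.6426 -0.058   0.3106] phi 1.699 F [-0.5 -0.   0.8] w 0.0857 gf 0.0 j [-0.53  0.44  0.74  1.57 -0.31  1.25  0.4 ]
[(0.83, [269.5, 172.3, 297.9, 249.2])]
285.68943206326384 212.3040977713875 [ 0.64634165 -0.05514888  0.215     ]
(np.float64(279.34100633706987), np.float64(215.23747007412453))
(np.float64(279.3783345176792), np.float64(210.0945057657646))
```

View pics/w1.png

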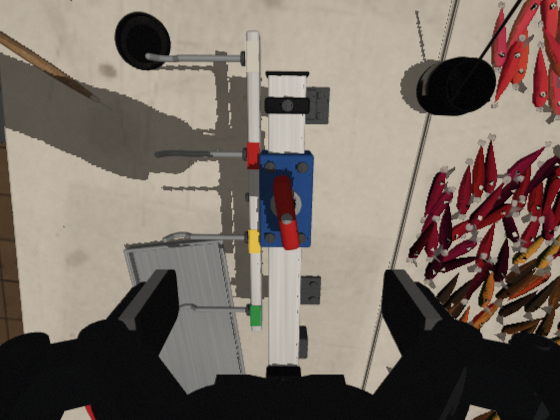

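Run:
```python
from h import *
o=get_obs();p=viewer.grab_frame('wrist')
q=viewer.trace(p,'clamp_knob');m=q[0]['pixels'];ys,xs=np.nonzero(m)
W=np.array([atz(p,x,y,.21,o)[:2] for x,y in zip(xs,ys)]);c=W.mean(0);w,v=np.linalg.eigh(np.cov((W-c).T));print('knob',c,'axis',np.arctan2(v[1,1],v[0,1])%np.pi,'len',np.sqrt(12*w))
P=lambda u,v,z:np.round(atz(p,u,v,z,o)[:2],4)
L=[P(268,75,.165),P(268,365,.165),P(306,75,.165),P(299,365,.165)];print(L)
for a,b in((L[0],L[1]),(L[2],L[3])): d=a-b;print('rail yaw',np.arctan2(d[1],d[0])-np.pi/2)
for u,vv in((150,57),(160,153),(166,238),(183,307)): print('tip',P(u,vv,.167))
go(o,[c[0],c[1],.188],0)
```

```text
knob [ 0.64654509 -0.05632807] axis 1.8522920640959935 len [0.01337515 0.05526749]
[array([0.6208, 0.0371]), array([ 0.6525, -0.2316]), array([0.6501, 0.0409]), array([ 0.6832, -0.2276])]
rail yaw 0.11743262769850094
rail yaw 0.12265860444507548
tip [0.5302 0.0383]
tip [ 0.5399 -0.0337]
tip [ 0.5474 -0.1078]
tip [ 0.5656 -0.1752]
go [0.013 0.022 0.615] 1.08
```

Emit:
play_rows([
  [[-1,0.01,0.02,0,-0.1],[-1,0.01,0.02,0,-0.1],[-1,0.01,0.02,0.3,-0.1],[-1,0.01,0.02,0.61,-0.1],[-1,0.01,0.02,0.61,-0.1],[-1,0.01,0.02,0.61,-0.1],[0.5,0.01,0.02,0.61,-0.1],[1,0.01,0.02,0.61,-0.1],[1,0.01,0.02,0.61,-0.1],[1,0.01,0.02,0.61,-0.1],[1,0.01,0.02,0.61,-0.1],[1,0.01,0.02,0.61,-0.1]],
], grip_force=60)

```text
clock: 6.12
tcp_pos: [0.6471, -0.0592, 0.1907]
orientation: [1.891, 2.506, 0.003]
contact_force: [13.5, 3.2, 8.7]
grip_width: 0.0125
gripper_force: 26.2
```

Emit:
play_rows([
  [[1,0,0,0,0],[1,0,0,0,0],[1,0,0,0,0],[1,0,0,0,0]],
])

```text
clock: 6.45
tcp_pos: [0.6473, -0.0591, 0.1909]
orientation: [1.89, 2.507, 0.003]
contact_force: [0.2, 1.1, 7.3]
grip_width: 0.0117
gripper_force: 61.0
```

Emit:
play_rows([
  [[1,0,0,0,-0.08],[1,0,0,0,-0.16],[1,0,0,0,-0.24],[1,0,0,0,-0.32],[1,0,0,0,-0.4],[1,0,0,0,-0.48],[1,0,0,0,-0.56],[1,0,0,0,-0.64],[1,0,0,0,-0.72],[1,0,0,0,-0.8],[1,0,0,0,-0.88],[1,0,0,0,-0.9]],
])

```text
clock: 7.45
tcp_pos: [0.6468, -0.0601, 0.1908]
orientation: [-0.198, 3.133, -0.001]
contact_force: [-0.7, -0.6, 6.6]
grip_width: 0.0122
gripper_force: 61.1
```

Run:
```python
from h import *
o=get_obs();st(o);print(o['moment'])
a=.12;go(o,o['tcp_pos']+.15*np.array([np.sin(a),-np.cos(a),0]))
```

```text
t 7.5 tcp [ 0.6468 -0.0601  0.1908] phi -3.016 F [-0.7 -0.6  6.6] w 0.0122 gf 61.071306467056274 j [-0.22  0.48  0.3   1.68 -0.16  1.    1.83]
[-0.1795761   0.18174945 -0.37824657]
go [ 0.005 -0.75   0.   ] 0
```

Emit:
play_rows([
  [[1,0,-0.06,0,0],[1,0,-0.12,0,0],[1,0,-0.18,0,0],[1,0,-0.24,0,0],[1,0,-0.3,0,0],[1,0,-0.36,0,0],[1,0,-0.42,0,0],[1,0,-0.47,0,0],[1,0,-0.52,0,0],[1,0,-0.55,0,0],[1,0,-0.55,0,0]],
])

```text
clock: 8.37
tcp_pos: [0.6601, -0.1709, 0.1908]
orientation: [-0.186, 3.133, -0.003]
contact_force: [0.1, -1.6, 6.4]
grip_width: 0.0119
gripper_force: 60.9
```

Emit:
play_rows([
  [[1,0,-0.02,0,0],[1,0,-0.04,0,0],[1,0,-0.06,0,0],[1,0,-0.06,0,0]],
])

```text
clock: 8.7
tcp_pos: [0.6614, -0.1814, 0.1908]
orientation: [-0.188, 3.134, -0.001]
contact_force: [-1.0, -0.7, 7.8]
grip_width: 0.0117
gripper_force: 61.1
```

Emit:
play_rows([
  [[1,0,-0.02,0,0],[1,0,-0.04,0,0],[1,0,-0.04,0,0]],
])

```text
clock: 8.95
tcp_pos: [0.6622, -0.1885, 0.1908]
orientation: [-0.189, 3.134, 0.0]
contact_force: [-2.2, 1.1, 7.1]
grip_width: 0.0123
gripper_force: 61.4
```

Emit:
play_rows([
  [[1,0,-0.02,0,0],[1,0,-0.03,0,0],[1,0,-0.03,0,0]],
])

```text
clock: 9.2
tcp_pos: [0.6623, -0.1887, 0.1907]
orientation: [0.194, -3.134, -0.012]
contact_force: [-7.6, 12.2, 14.9]
grip_width: 0.0117
gripper_force: 62.2
```

Run:
```python
from h import *
o=get_obs();st(o);print(o['moment'])
t=viewer.grab_frame('top');f=cv2.resize(t['pixels'][145:265,225:385],None,fx=4,fy=4,interpolation=cv2.INTER_CUBIC)
cv2.imwrite('pics/c2.png',f[:,:,::-1])
```

```text
t 9.2 tcp [ 0.6623 -0.1887  0.1907] phi -3.018 F [-7.6 12.2 14.9] w 0.0117 gf 62.207892537117004 j [-0.02  0.55  0.31  1.57 -0.2   1.05  2.04]
[ 2.46333494  1.59429304 -0.28008282]
```

View pics/c2.png

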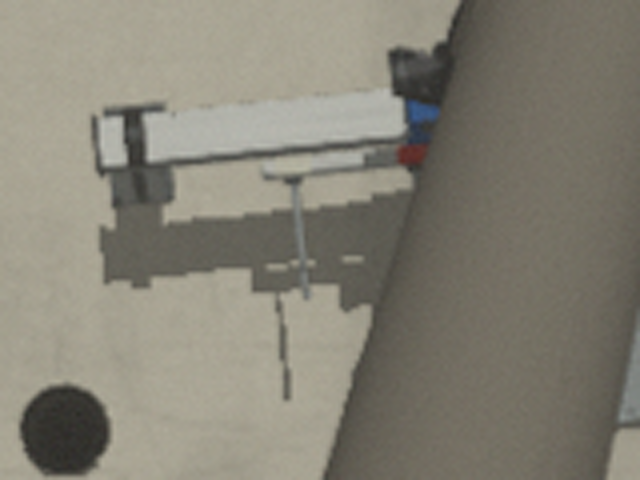

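Emit:
play_rows([
  [[1,0,0.015,0,0],[1,0,0.015,0,0.08],[1,0,0.015,0,0.16],[1,0,0.015,0,0.24],[1,0,0.015,0,0.32],[1,0,0.015,0,0.4],[1,0,0.015,0,0.48],[1,0,0.015,0,0.56],[1,0,0.015,0,0.64],[1,0,0.015,0,0.72],[1,0,0.015,0,0.8],[1,0,0.015,0,0.88]],
])

```text
clock: 10.25
tcp_pos: [0.6628, -0.1877, 0.1908]
orientation: [-1.846, -2.539, -0.007]
contact_force: [-3.6, 8.2, 11.7]
grip_width: 0.0124
gripper_force: 61.9
```

Emit:
play_rows([
  [[1,0,0,0,0.06],[1,0,0,0,0.11],[1,0,0,0,0.11],[1,0,0,0,0.11]],
])

```text
clock: 10.58
tcp_pos: [0.6629, -0.1877, 0.1908]
orientation: [-2.052, -2.376, -0.006]
contact_force: [-4.2, 8.4, 12.6]
grip_width: 0.0119
gripper_force: 62.0
```

Emit:
play_rows([
  [[-1,0,0,0,0],[-1,0,0,0,0],[-1,0,0,0,0],[-1,0,0,0,0],[-1,0,0,0,0],[-1,0,0,-0.3,0],[-1,0,0,-0.6,0],[-1,0,0,-0.6,0],[-1,0,0,-0.6,0]],
])

```text
clock: 11.33
tcp_pos: [0.6649, -0.194, 0.3179]
orientation: [2.05, 2.366, 0.008]
contact_force: [0.9, -1.7, 1.4]
grip_width: 0.0856
gripper_force: 0.0
```

Run:
```python
from h import *
o=get_obs();p=viewer.grab_frame('wrist');st(o);save('w2',p)
q=viewer.trace(p,'clamp_knob');m=q[0]['pixels'];ys,xs=np.nonzero(m)
W=np.array([atz(p,x,y,.21,o)[:2] for x,y in zip(xs,ys)]);c=W.mean(0);w,v=np.linalg.eigh(np.cov((W-c).T));print('knob',c,'axis',np.arctan2(v[1,1],v[0,1])%np.pi)
go(o,[.48,-.345,.31],np.pi+.19)
```

```text
t 11.3 tcp [ 0.6649 -0.194   0.3179] phi 1.714 F [ 0.9 -1.7  1.4] w 0.0856 gf 0.0 j [-0.3   0.53  0.76  1.45 -0.37  1.3   0.64]
knob [ 0.66244754 -0.1856655 ] axis 1.714385170105812
go [-0.616 -1.023  0.031] -1.03
```

View pics/w2.png

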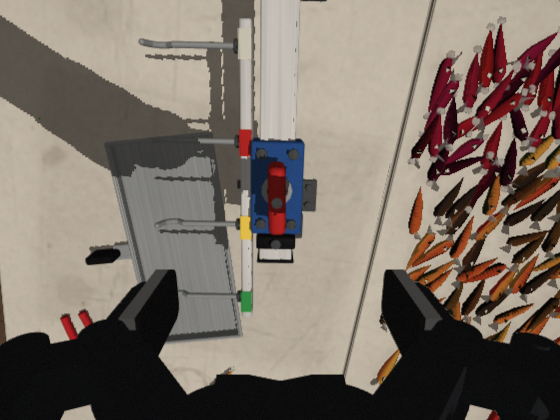

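Emit:
play_rows([
  [[-1,-0.6,-1,0,-0.3],[-1,-0.6,-1,0,-1],[-1,-0.6,-1,0,-1],[-1,-0.6,-1,0,-1],[-1,-0.6,-1,0,-1],[-1,-0.6,-1,0,-1],[-1,-0.6,-1,0,-1],[-1,-0.6,-1,0,-1],[-1,-0.6,-1,0,-1],[-1,-0.6,-1,0,-1],[-1,-0.6,-1,0,-1],[-1,-0.6,-1,0,-1]],
])

```text
clock: 12.43
tcp_pos: [0.4806, -0.338, 0.3073]
orientation: [0.124, -3.136, -0.003]
contact_force: [0.6, 1.0, -0.8]
grip_width: 0.0855
gripper_force: 0.0
```

Run:
```python
from h import *
o=get_obs();p=viewer.grab_frame('wrist');st(o);save('w3',p)
for q in viewer.trace(p,'drip_tray')[:2]: print(q['score'],q['rect'])
for X in([.443,-.344,.034],): print(proj(p,X,o))
go(o,[.443,-.344,.31],np.pi+.19)
```

```text
t 12.4 tcp [ 0.4806 -0.338   0.3073] phi -3.062 F [ 0.6  1.  -0.8] w 0.0855 gf 0.0 j [ 0.1   0.29  0.52  1.7  -0.15  1.19  2.3 ]
0.9 [159.1, 123.9, 403.6, 284.4]
(np.float64(275.39147202962016), np.float64(139.34668200275618))
go [ 0.19  -0.015 -0.013] -0.071
```

View pics/w3.png

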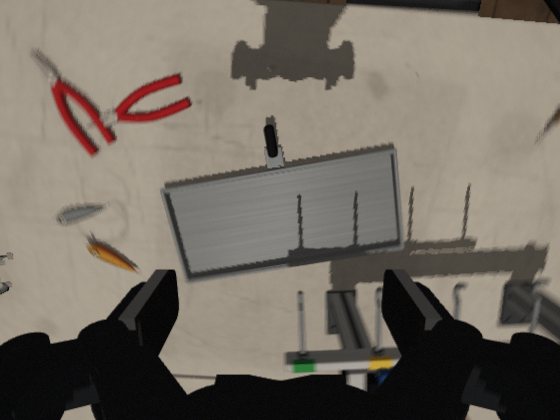

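Run:
```python
from h import *
o=get_obs();p=viewer.grab_frame('wrist')
P=lambda u,v,z:np.round(atz(p,u,v,z,o)[:2],4)
m=viewer.trace(p,'drip_tray')[0]['pixels'].astype(np.uint8)
m=cv2.morphologyEx(m,cv2.MORPH_OPEN,np.ones((25,25)))
c=max(cv2.findContours(m,0,1)[0],key=cv2.contourArea)
W=np.array([P(a[0][0],a[0][1],.012) for a in c],np.float32);print(cv2.minAreaRect(W))
h=P(270,140,.034);print('handle',h)
go(o,[h[0],h[1],.1],np.pi+.19)
```

```text
((0.5467990636825562, -0.3255540132522583), (0.14216259121894836, 0.30625981092453003), 13.526373863220215)
handle [ 0.4443 -0.3502]
go [ 0.183 -0.048  1.038] -0.074
```

Emit:
play_rows([
  [[-1,0.18,-0.045,0,-0.1],[-1,0.18,-0.045,0.4,-0.1],[-1,0.18,-0.045,1,-0.1],[-1,0.18,-0.045,1,-0.1],[-1,0.18,-0.045,1,-0.1],[-1,0.18,-0.045,1,-0.1],[-1,0.18,-0.045,1,-0.1],[-1,0.18,-0.045,1,-0.1]],
])

```text
clock: 13.3
tcp_pos: [0.4449, -0.3497, 0.1081]
orientation: [0.356, -3.117, -0.003]
contact_force: [0.8, 0.4, 0.8]
grip_width: 0.0855
gripper_force: 0.0
```

Emit:
play_rows([
  [[-1,0,0,0.2,0],[-1,0,0,0.4,0],[-1,0,0,0.48,0],[-1,0,0,0.48,0],[0.5,0,0,0.48,0],[1,0,0,0.48,0],[1,0,0,0.48,0],[1,0,0,0.48,0],[1,0,0,0.48,0],[1,0,0,0.48,0],[1,0,0,0.48,0]],
], grip_force=60)

```text
clock: 14.22
tcp_pos: [0.4467, -0.3506, 0.0142]
orientation: [-0.361, 3.12, -0.001]
contact_force: [-1.6, 1.5, 8.2]
grip_width: 0.0107
gripper_force: 61.6
```

Run:
```python
from h import *
o=get_obs();st(o)
go(o,[.464,-.2105,o['tcp_pos'][2]],np.pi+.12)
```

```text
t 14.2 tcp [ 0.4467 -0.3506  0.0142] phi -2.911 F [-1.6  1.5  8.2] w 0.0107 gf 61.64242386817932 j [ 0.29  0.62  0.35  1.98 -0.36  0.59  2.68]
go [-0.244  0.662 -0.   ] 0.07
```

Emit:
play_rows([
  [[1,-0.02,0.06,0,0.01],[1,-0.05,0.13,0,0.02],[1,-0.08,0.21,0,0.03],[1,-0.11,0.29,0,0.04],[1,-0.14,0.37,0,0.05],[1,-0.17,0.45,0,0.06],[1,-0.2,0.53,0,0.07],[1,-0.22,0.6,0,0.07],[1,-0.24,0.66,0,0.07],[1,-0.24,0.66,0,0.07],[1,-0.24,0.66,0,0.07]],
])

```text
clock: 15.13
tcp_pos: [0.4641, -0.2095, 0.0142]
orientation: [-0.19, 3.134, 0.002]
contact_force: [-0.2, 5.2, 8.3]
grip_width: 0.0109
gripper_force: 61.6
```

Emit:
play_rows([
  [[-0.2,0,0,0,0],[-0.2,0,0,0,0],[-0.2,0,0,0,0],[-0.2,0,0,0,0],[-0.2,0,0,-0.3,0],[-0.2,0,0,-0.6,0],[-1,0.2,0,-1,0],[-1,0.2,0,-1,0],[-1,0.2,0,-1,0],[-1,0.2,0,-1,0],[-1,0.2,0,-1,0]],
])

```text
clock: 16.05
tcp_pos: [0.4237, -0.2163, 0.2154]
orientation: [-0.187, 3.131, -0.0]
contact_force: [0.3, 0.7, -0.6]
grip_width: 0.0853
gripper_force: 0.0
```

Run:
```python
from h import *
o=get_obs();p=viewer.grab_frame('wrist');st(o);save('w4',p)
for n in('drip_tray','stand','clamp_knob'):print(n,[(q['score'],q['rect']) for q in viewer.trace(p,n)[:1]])
go(o,[.5,-.05,.36],np.pi-.226)
```

```text
t 16.1 tcp [ 0.4237 -0.2163  0.2154] phi -3.022 F [ 0.3  0.7 -0.6] w 0.0853 gf 0.0 j [-0.19  0.17  0.61  2.07 -0.13  0.93  2.17]
drip_tray [(0.91, [140.4, 198.5, 422.3, 363.2])]
stand [(0.64, [223.1, 360.9, 498.7, 418.4])]
clamp_knob []
go [-0.481  0.78  -0.721] 0.22
```

View pics/w4.png

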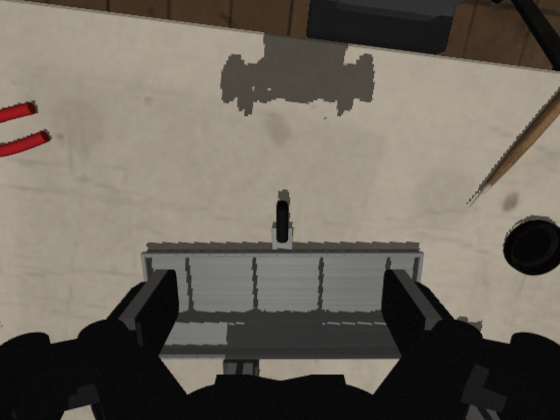

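Emit:
play_rows([
  [[-1,0,0.3,-0.4,0],[-1,-0.1,0.76,-0.72,0],[-1,-0.35,0.76,-0.72,0],[-1,-0.35,0.76,-0.72,0],[-1,-0.35,0.76,-0.72,0],[-1,-0.35,0.76,-0.72,0],[-1,-0.35,0.76,-0.72,0]],
])

```text
clock: 16.83
tcp_pos: [0.4771, -0.0519, 0.3583]
orientation: [-0.199, 3.133, 0.0]
contact_force: [0.5, 0.0, -0.1]
grip_width: 0.0851
gripper_force: 0.0
```

Emit:
play_rows([
  [[-1,-0.35,0.76,0,0],[-1,-0.35,0.76,0,0],[-1,-0.35,0.76,0,0],[-1,-0.35,0.76,0,0],[-1,-0.35,0.76,0,0],[-1,-0.35,0.76,0,0]],
])

```text
clock: 17.33
tcp_pos: [0.5253, 0.105, 0.3545]
orientation: [0.195, -3.131, 0.003]
contact_force: [-0.4, -0.4, 0.2]
grip_width: 0.0855
gripper_force: 0.0
```

Emit:
play_rows([
  [[-1,-0.35,0.76,0,0.1],[-1,-0.35,0.76,0,0.22],[-1,-0.35,0.76,0,0.22],[-1,-0.35,0.76,0,0.22],[-1,-0.35,0.76,0,0.22],[-1,-0.35,0.76,0,0.22],[-1,-0.35,0.76,0,0.22],[-1,-0.35,0.76,0,0.22]],
])

```text
clock: 18.0
tcp_pos: [0.5773, 0.259, 0.3568]
orientation: [-0.359, -3.121, 0.003]
contact_force: [-0.9, -0.9, 0.2]
grip_width: 0.0852
gripper_force: 0.0
```

Run:
```python
from h import *
o=get_obs();p=viewer.grab_frame('wrist');st(o);save('w5',p)
hsv=cv2.cvtColor(p['pixels'],cv2.COLOR_RGB2HSV)
for n in('green','gold','magenta','silver'):
    q=viewer.trace(p,n)[:2];print(n,[(round(a['score'],2),[round(float(v)) for v in a['rect']]) for a in q])
    if q:
        c,(w,h),a=cv2.minAreaRect(np.argwhere(q[0]['pixels'])[:,::-1].astype(np.float32));print('   ',c,w,h,a,atz(p,*c,.19,o)[:2])
t=viewer.grab_frame('top');save('t2',t)
```

```text
t 18.0 tcp [0.5773 0.259  0.3568] phi 2.912 F [-0.9 -0.9  0.2] w 0.0852 gf 0.0 j [-0.76  0.33  0.32  1.51 -0.1   1.32  0.91]
green [(0.58, [282, 138, 309, 189])]
    (295.5, 162.5) 49.0 25.0 90.0 [0.55500562 0.27990758]
gold [(0.79, [282, 199, 309, 251]), (0.52, [97, 92, 150, 134])]
    (299.039794921875, 226.05899047851562) 48.73862838745117 23.457942962646484 77.79953002929688 [0.61433108 0.27033239]
magenta [(0.8, [284, 68, 308, 114])]
    (295.0, 89.5) 51.0 26.0 90.0 [0.49473059 0.29267178]
silver [(0.88, [279, 2, 304, 43]), (0.31, [282, 66, 308, 113])]
    (293.0, 20.5) 41.0 26.0 90.0 [0.4434116  0.30229081]
```

View pics/w5.png

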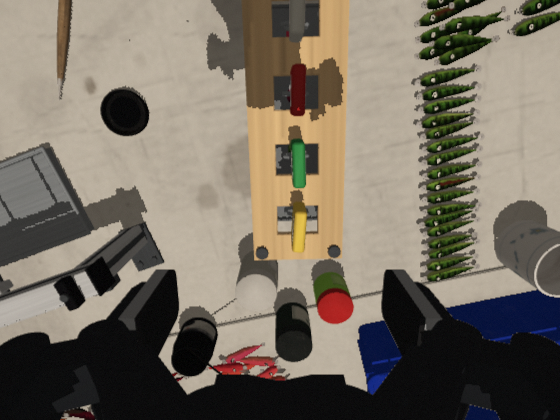

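View pics/t2.png

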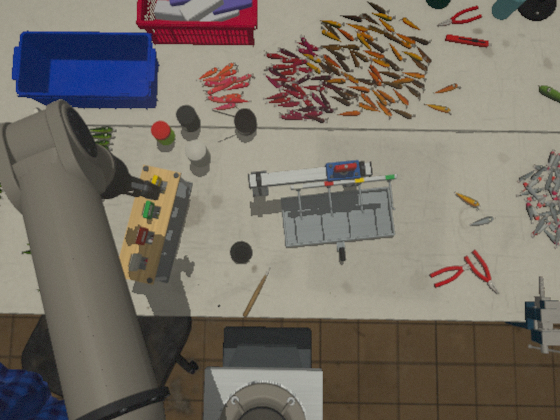

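Run:
```python
from h import *
o=get_obs();p=viewer.grab_frame('wrist')
hsv=cv2.cvtColor(p['pixels'],cv2.COLOR_RGB2HSV).astype(int);H,S,V=hsv[...,0],hsv[...,1],hsv[...,2]
for n,(c,r0,r1,f) in {'green':(299,130,195,(H>50)&(H<80)&(S>120)),'gold':(299,198,258,(H>22)&(H<33)&(S>170)),'magenta':(299,60,120,((H<8)|(H>170))&(S>140))}.items():
    m=np.zeros(f.shape,np.uint8);m[r0:r1,284:316]=f[r0:r1,284:316]
    m=cv2.morphologyEx(m,cv2.MORPH_OPEN,np.ones((3,3)))
    pts=np.argwhere(m)[:,::-1]
    W=np.array([atz(p,*a,.19,o)[:2] for a in pts],np.float32);(c,s,a)=cv2.minAreaRect(W)
    print(n,pts.min(0),pts.max(0),np.round(c,4),np.round(s,4),round(a,1),V[m>0].mean())
    C=W.mean(0);w,v=np.linalg.eigh(np.cov((W-C).T));print('  ',C,np.arctan2(v[1,1],v[0,1]))
```

```text
green [288 140] [302 187] [0.5562 0.2819] [0.0116 0.0426] 79.7 123.66493055555556
   [0.5557358  0.28230378] 2.974984850375696Traceback (most recent call last):
  File "<stdin>", line 8, in <module>
cv2.error: OpenCV(4.12.0) /io/opencv/modules/imgproc/src/convhull.cpp:143: error: (-215:Assertion failed) total >= 0 && (depth == CV_32F || depth == CV_32S) in function 'convexHull'
```

Emit:
play_rows([
  [[-1,0.13,0.088,0,-0.034],[-1,0.13,0.088,0.2,-0.034],[-1,0.13,0.088,0.5,-0.034],[-1,0.13,0.088,0.8,-0.034],[-1,0.13,0.088,0.98,-0.034],[-1,0.13,0.088,0.98,-0.034],[-1,0.13,0.088,0.98,-0.034],[0.5,0.13,0.088,0.98,-0.034],[1,0.13,0.088,0.98,-0.034],[1,0.13,0.088,0.98,-0.034],[1,0.13,0.088,0.98,-0.034],[1,0.13,0.088,0.98,-0.034]],
], grip_force=40)

```text
clock: 19.35
tcp_pos: [0.5565, 0.2858, 0.1633]
orientation: [0.27, 3.127, 0.003]
contact_force: [-0.4, 0.6, -0.3]
grip_width: 0.0256
gripper_force: 0.0
```

Emit:
play_rows([
  [[1,0,0,0,0],[1,0,0,0,0],[1,0,0,0,0]],
])

```text
clock: 19.6
tcp_pos: [0.556, 0.2854, 0.1624]
orientation: [0.27, 3.129, 0.002]
contact_force: [-1.1, -0.6, 6.5]
grip_width: 0.0111
gripper_force: 44.0
```

Emit:
play_rows([
  [[1,0,0,-0.15,0],[1,0,0,-0.35,0],[1,0,0,-0.55,0],[1,0,0,-0.75,0],[1,0,0,-0.95,0],[1,0,0,-0.95,0],[1,0,0,-0.95,0]],
])

```text
clock: 20.18
tcp_pos: [0.5567, 0.2856, 0.3542]
orientation: [0.27, 3.126, 0.006]
contact_force: [-0.4, 0.4, -1.6]
grip_width: 0.0112
gripper_force: 43.1
```

```bash
cat >> h.py <<'E'
K0=np.array([.6629,-.1877]);YAW=.12
def seat(i,dx=0): # i=1..4 (right to left), dx along stand x
    c,s=np.cos(YAW),np.sin(YAW);a,b=-.091+dx,[-.1125,-.0375,.0375,.1125][i-1]
    return np.array([K0[0]+c*a-s*b,K0[1]+s*a+c*b])
E
python3 - <<'E'
from h import *
o=get_obs();st(o);p=viewer.grab_frame('side')
for i in 1,2,3,4:
    print(i,seat(i),'tip px',np.round(proj(p,[*seat(i,-.012),.165],o),1),'seat',np.round(proj(p,[*seat(i),.154],o),1))
im=p['pixels'].copy()
f=cv2.resize(im[190:330,250:410],None,fx=4,fy=4,interpolation=cv2.INTER_CUBIC)
for i in 1,2,3,4:
    u,v=proj(p,[*seat(i,-.012),.165],o);cv2.circle(f,(int((u-250+.5)*4),int((v-190+.5)*4)),3,(255,0,0),-1)
    u,v=proj(p,[*seat(i,.06),.154],o);cv2.circle(f,(int((u-250+.5)*4),int((v-190+.5)*4)),3,(0,0,255),-1)
cv2.imwrite('pics/s3.png',f[:,:,::-1])
E
```

```text
t 20.2 tcp [0.5567 0.2856 0.3542] phi 2.969 F [-0.4  0.4 -1.6] w 0.0112 gf 43.13913345336914 j [-0.8   0.31  0.3   1.54 -0.09  1.3   0.91]
1 [ 0.58602204 -0.31028478] tip px [333.  302.1] seat [338.2 303.8]
2 [ 0.57704362 -0.23582413] tip px [311.8 275.4] seat [317.  277.3]
3 [ 0.56806521 -0.16136349] tip px [293.2 251.9] seat [298.3 254. ]
4 [ 0.55908679 -0.08690284] tip px [276.7 231.1] seat [281.7 233.3]
```

View pics/s3.png

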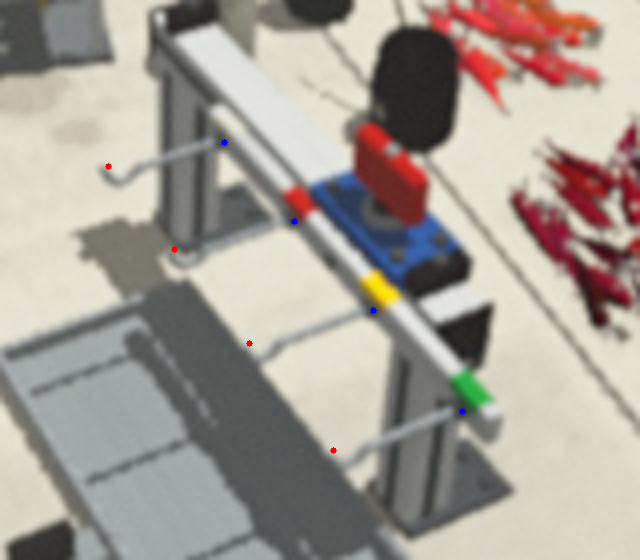

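Emit:
play_rows([
  [[1,-0.02,-0.1,0,0],[1,-0.123,-0.25,0,0],[1,-0.123,-0.4,0,0],[1,-0.123,-0.55,0,0],[1,-0.123,-0.7,0,0],[1,-0.123,-0.85,0,0],[1,-0.123,-1,0,0],[1,-0.123,-1,0,0]],
])

```text
clock: 20.9
tcp_pos: [0.5438, 0.0761, 0.3497]
orientation: [-0.284, -3.126, 0.006]
contact_force: [-0.6, -1.5, -0.2]
grip_width: 0.0115
gripper_force: 43.2
```

Emit:
play_rows([
  [[1,-0.123,-0.15,0,0],[1,-0.123,-0.3,0,0],[1,-0.123,-0.45,0,0],[1,-0.123,-0.6,0,0],[1,-0.123,-0.75,0,0],[1,-0.123,-0.9,0,0],[1,-0.123,-1,0,0],[1,-0.123,-1,0,0]],
])

```text
clock: 21.57
tcp_pos: [0.5331, -0.1227, 0.3497]
orientation: [-0.282, -3.126, 0.004]
contact_force: [-0.2, -0.3, -0.5]
grip_width: 0.0113
gripper_force: 43.2
```

Emit:
play_rows([
  [[1,-0.123,-0.15,0,-0.05],[1,-0.123,-0.3,0,-0.1],[1,-0.123,-0.45,0,-0.15],[1,-0.123,-0.6,0,-0.186],[1,-0.123,-0.75,0,-0.186],[1,-0.123,-0.9,0,-0.186],[1,-0.123,-1,0,-0.186],[1,-0.123,-1,0,-0.186],[1,-0.123,-1,0,-0.186],[1,-0.123,-1,0,-0.186]],
])

```text
clock: 22.4
tcp_pos: [0.5258, -0.3169, 0.3498]
orientation: [0.191, -3.134, -0.003]
contact_force: [0.2, 0.8, -1.2]
grip_width: 0.0115
gripper_force: 43.2
```

Run:
```python
from h import *
o=get_obs();st(o)
go(o,[*seat(1,-.055),.206],np.pi+YAW)
go(o,[*seat(1),.206],np.pi+YAW)
```

```text
t 22.4 tcp [ 0.5258 -0.3169  0.3498] phi -3.02 F [ 0.2  0.8 -1.2] w 0.0115 gf 43.16346287727356 j [ 0.01  0.32  0.57  1.58 -0.18  1.29  2.3 ]
go [-0.029 -0.005  0.719] 0.001
go [-0.304 -0.005  0.719] 0.001
```

Emit:
play_rows([
  [[1,0,0,0.15,0],[1,0,0,0.3,0],[1,0,0,0.45,0],[1,0,0,0.6,0],[1,0,0,0.72,0],[1,0,0,0.72,0],[1,0,0,0.72,0]],
])

```text
clock: 22.98
tcp_pos: [0.5255, -0.3165, 0.2062]
orientation: [0.192, -3.133, -0.003]
contact_force: [0.6, -0.1, -0.0]
grip_width: 0.0112
gripper_force: 43.1
```

Run:
```python
from h import *
o=get_obs();st(o);p=viewer.grab_frame('side');go(o,[*seat(1),.205],np.pi+YAW)
u,v=proj(p,[*o['tcp_pos'][:2],o['tcp_pos'][2]-.03],o)
f=cv2.resize(p['pixels'][240:380,270:430],None,fx=4,fy=4,interpolation=cv2.INTER_CUBIC)
cv2.circle(f,(int((u-270+.5)*4),int((v-240+.5)*4)),3,(255,0,0),-1)
cv2.imwrite('pics/s4.png',f[:,:,::-1])
```

```text
t 23.0 tcp [ 0.5255 -0.3165  0.2062] phi -3.019 F [ 0.6 -0.1 -0. ] w 0.0112 gf 43.132479786872864 j [ 0.05  0.44  0.52  1.76 -0.25  1.01  2.36]
go [-0.304 -0.006  0.005] 0.001
```

View pics/s4.png

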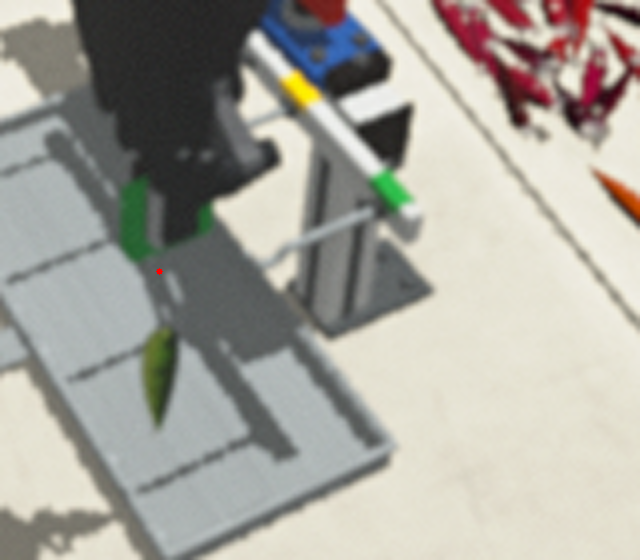

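Emit:
play_rows([
  [[1,-0.06,0,0,0],[1,-0.12,0,0,0],[1,-0.18,0,0,0],[1,-0.22,0,0,0],[1,-0.26,0,0,0],[1,-0.3,0,0,0],[1,-0.31,0,0,0],[1,-0.31,0,0,0],[1,-0.31,0,0,0]],
])

```text
clock: 23.78
tcp_pos: [0.5867, -0.3114, 0.2071]
orientation: [0.188, -3.135, 0.0]
contact_force: [-0.6, 0.4, 0.3]
grip_width: 0.0114
gripper_force: 43.1
```

Run:
```python
from h import *
o=get_obs();st(o);p=viewer.grab_frame('side');go(o,[*seat(1),.205],np.pi+YAW)
f=cv2.resize(p['pixels'][240:380,270:430],None,fx=4,fy=4,interpolation=cv2.INTER_CUBIC)
cv2.imwrite('pics/s5.png',f[:,:,::-1])
```

```text
t 23.8 tcp [ 0.5867 -0.3114  0.2071] phi -3.022 F [-0.6  0.4  0.3] w 0.0114 gf 43.09638798236847 j [ 0.04  0.52  0.51  1.63 -0.28  1.06  2.32]
go [0.002 0.006 0.01 ] -0.0
```

View pics/s5.png

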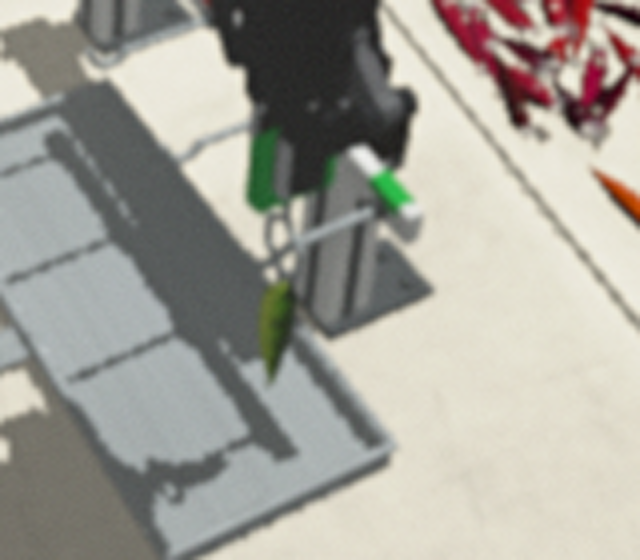

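Emit:
play_rows([
  [[1,0,0,0.03,0],[1,0,0,0.06,0],[1,0,0,0.09,0],[1,0,0,0.11,0],[1,0,0,0.11,0]],
])

```text
clock: 24.25
tcp_pos: [0.5859, -0.311, 0.1842]
orientation: [0.188, -3.133, -0.002]
contact_force: [-3.1, 1.7, 3.0]
grip_width: 0.0113
gripper_force: 43.7
```

Emit:
play_rows([
  [[1,0,0,0.01,0],[1,0,0,0.02,0],[1,0,0,0.03,0],[1,0,0,0.03,0]],
])

```text
clock: 24.58
tcp_pos: [0.5864, -0.3112, 0.1794]
orientation: [0.188, -3.135, -0.001]
contact_force: [-5.4, 1.8, 6.9]
grip_width: 0.0117
gripper_force: 44.2
```

Emit:
play_rows([
  [[1,0.01,0,0,0],[1,0.02,0,0,0],[1,0.02,0,0,0],[1,0.02,0,0,0]],
])

```text
clock: 24.92
tcp_pos: [0.583, -0.3116, 0.1796]
orientation: [-0.188, 3.136, 0.0]
contact_force: [-3.5, 1.2, 4.4]
grip_width: 0.0109
gripper_force: 43.9
```

Run:
```python
from h import *
o=get_obs();st(o);go(o,[*seat(1),.205],np.pi+YAW)
```

```text
t 24.9 tcp [ 0.583  -0.3116  0.1796] phi -3.022 F [-3.5  1.2  4.4] w 0.0109 gf 43.86343717575073 j [ 0.05  0.54  0.5   1.67 -0.3   1.01  2.34]
go [-0.016  0.005 -0.127] 0.0
```

Emit:
play_rows([
  [[1,0.01,0,-0.015,0],[1,0.01,0,-0.02,0],[0.6,0.01,0,-0.02,0],[0.3,0.01,0,-0.02,0],[0,0.01,0,-0.02,0],[0,0.01,0,-0.02,0],[0,0.01,0,-0.02,0],[0,0.01,0,-0.2,0],[0,0.01,0,-0.4,0],[0,0.01,0,-0.6,0],[-1,0.01,0,-0.88,0],[-1,0.01,0,-0.88,0]],
])

```text
clock: 25.92
tcp_pos: [0.5825, -0.3136, 0.3622]
orientation: [-0.187, 3.128, -0.007]
contact_force: [0.5, -0.2, 0.9]
grip_width: 0.0657
gripper_force: 0.0
```

Run:
```python
from h import *
o=get_obs();st(o);p=viewer.grab_frame('side')
f=cv2.resize(p['pixels'][210:350,270:430],None,fx=4,fy=4,interpolation=cv2.INTER_CUBIC)
cv2.imwrite('pics/s6.png',f[:,:,::-1])
go(o,[.614,.2704,.36],2.912)
```

```text
t 25.9 tcp [ 0.5825 -0.3136  0.3622] phi -3.022 F [ 0.5 -0.2  0.9] w 0.0657 gf 0.0 j [ 0.01  0.4   0.56  1.45 -0.22  1.34  2.27]
go [-5.04e-01  2.88e+00  1.00e-03] 0.222
```

View pics/s6.png

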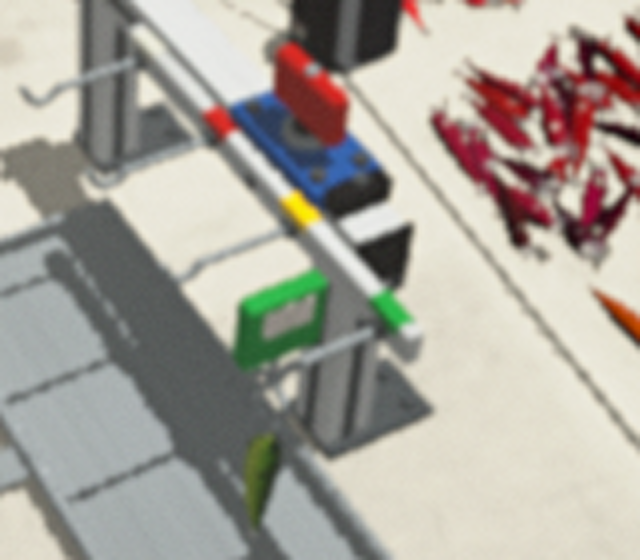

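Emit:
play_rows([
  [[-1,-0.168,0.96,0,0],[-1,-0.168,0.96,0,0],[-1,-0.168,0.96,0,0],[-1,-0.168,0.96,0,0],[-1,-0.168,0.96,0,0],[-1,-0.168,0.96,0,0],[-1,-0.168,0.96,0,0]],
])

```text
clock: 26.55
tcp_pos: [0.5917, -0.1147, 0.3547]
orientation: [0.196, -3.135, -0.001]
contact_force: [0.9, -0.9, -0.2]
grip_width: 0.0855
gripper_force: 0.0
```

Emit:
play_rows([
  [[-1,-0.168,0.96,0,0],[-1,-0.168,0.96,0,0],[-1,-0.168,0.96,0,0],[-1,-0.168,0.96,0,0],[-1,-0.168,0.96,0,0],[-1,-0.168,0.96,0,0],[-1,-0.168,0.96,0,0]],
])

```text
clock: 27.13
tcp_pos: [0.6019, 0.0778, 0.3547]
orientation: [0.191, -3.135, 0.001]
contact_force: [-0.2, -1.1, 0.2]
grip_width: 0.0853
gripper_force: 0.0
```

Emit:
play_rows([
  [[-1,-0.168,0.96,0,0.22],[-1,-0.168,0.96,0,0.22],[-1,-0.168,0.96,0,0.22],[-1,-0.168,0.96,0,0.22],[-1,-0.168,0.96,0,0.22],[-1,-0.168,0.96,0,0.22],[-1,-0.168,0.96,0,0.22],[-1,-0.168,0.96,0,0.22]],
])

```text
clock: 27.8
tcp_pos: [0.6135, 0.2683, 0.3553]
orientation: [0.36, 3.12, -0.003]
contact_force: [0.4, -0.7, 0.1]
grip_width: 0.0855
gripper_force: 0.0
```

```bash
cat > tag.py <<'E'
from h import *
import sys
def tags(p,o,names):
    hsv=cv2.cvtColor(p['pixels'],cv2.COLOR_RGB2HSV).astype(int);H,S,V=hsv[...,0],hsv[...,1],hsv[...,2]
    est={'green':(.556,.2823),'gold':(.615,.268),'magenta':(.4955,.295),'silver':(.434,.309)}
    F={'green':(H>50)&(H<80)&(S>120),'gold':(H>20)&(H<35)&(S>190),'magenta':((H<8)|(H>170))&(S>140),'silver':(S<25)&(V>60)}
    out={}
    for n in names:
        u,v=proj(p,[*est[n],.19],o);u,v=int(u),int(v);f=F[n]
        m=np.zeros(f.shape,np.uint8);sl=np.s_[max(v-36,0):max(v+36,0),u-24:u+24];m[sl]=f[sl]
        m=cv2.morphologyEx(m,cv2.MORPH_OPEN,np.ones((3,3)))
        k,l,s,_=cv2.connectedComponentsWithStats(m)
        if k<2: print(n,'none at',u,v,H[v,u],S[v,u],V[v,u]);continue
        i=1+s[1:,4].argmax();pts=np.argwhere(l==i)[:,::-1]
        W=np.array([atz(p,*a,.19,o)[:2] for a in pts],np.float32);c,sz,a=cv2.minAreaRect(W)
        C=W.mean(0);w,e=np.linalg.eigh(np.cov((W-C).T))
        print(n,(u,v),pts.min(0),pts.max(0),'rect',np.round(c,4),np.round(sz,4),round(a,1),'mean',np.round(C,4),'ax',round(np.arctan2(e[1,1],e[0,1])%np.pi,3),'hsv',hsv[l==i].mean(0).round())
E
python3 - <<'E'
from tag import *
o=get_obs();p=viewer.grab_frame('wrist');st(o);save('w7',p)
tags(p,o,['gold','magenta','silver'])
o2=dict(tcp_pos=np.array([.5773,.259,.3568]),orientation=np.array([-.359,-3.121,.003]))
print('old');p2=dict(p);p2['pixels']=cv2.imread('pics/w5.png')[:,:,::-1].copy();tags(p2,o2,['green','gold','magenta','silver'])
E
```

```text
t 27.8 tcp [0.6135 0.2683 0.3553] phi 2.912 F [ 0.4 -0.7  0.1] w 0.0855 gf 0.0 j [-0.79  0.41  0.41  1.43 -0.16  1.34  0.97]
gold none at 278 193 23 170 217
magenta (277, 46) [271  19] [284  77] rect [0.4973 0.2947] [0.0108 0.0431] 76.9 mean [0.4969 0.2949] ax 2.914 hsv [  4. 206.  73.]
silver none at 276 -44 7 189 154
old
green (298, 162) [291 139] [305 187] rect [0.5565 0.2819] [0.0115 0.0432] 79.6 mean [0.5561 0.2822] ax 2.97 hsv [ 65. 151. 124.]
gold none at 296 227 22 173 212
magenta (297, 89) [290  64] [305 115] rect [0.4957 0.2946] [0.0121 0.0407] 76.1 mean [0.4953 0.2949] ax 2.906 hsv [  4. 205.  74.]
silver (298, 5) [305  23] [308  27] rect [0.4491 0.3121] [0.0024 0.0029] 78.1 mean [0.449  0.3119] ax 2.532 hsv [24. 10. 91.]
```

```bash
sed -i "s/(H<35)&(S>190)/(H<35)\&(S>150)/" tag.py
python3 - <<'E'
from tag import *
o=get_obs();p=viewer.grab_frame('wrist')
tags(p,o,['gold'])
hsv=cv2.cvtColor(p['pixels'],cv2.COLOR_RGB2HSV)
print(hsv[193,255:305:3].tolist());print(hsv[160:230:5,278].tolist())
E
```

```text
gold (278, 193) [275 170] [288 219] rect [0.6173 0.2701] [0.0114 0.0463] 74.7 mean [0.617  0.2701] ax 2.872 hsv [ 23. 171. 194.]
[[18, 111, 205], [17, 109, 206], [15, 66, 119], [18, 11, 111], [6, 11, 111], [24, 11, 112], [15, 9, 113], [22, 160, 175], [23, 169, 222], [23, 167, 227], [23, 167, 226], [21, 127, 147], [18, 11, 114], [15, 14, 113], [24, 11, 112], [12, 11, 113], [17, 113, 181]]
[[18, 117, 100], [16, 118, 99], [20, 159, 98], [22, 182, 94], [22, 174, 199], [22, 175, 203], [23, 174, 208], [23, 173, 215], [23, 171, 221], [23, 168, 223], [23, 169, 225], [23, 167, 227], [19, 128, 213], [18, 109, 216]]
```

Emit:
play_rows([
  [[-1,-0.025,0.013,0,0.025],[-1,-0.025,0.013,0.2,0.025],[-1,-0.025,0.013,0.5,0.025],[-1,-0.025,0.013,0.8,0.025],[-1,-0.025,0.013,0.965,0.025],[-1,-0.025,0.013,0.965,0.025],[-1,-0.025,0.013,0.965,0.025],[0.5,-0.025,0.013,0.965,0.025],[1,-0.025,0.013,0.965,0.025],[1,-0.025,0.013,0.965,0.025],[1,-0.025,0.013,0.965,0.025],[1,-0.025,0.013,0.965,0.025]],
], grip_force=40)

```text
clock: 28.9
tcp_pos: [0.6186, 0.2738, 0.1643]
orientation: [0.414, 3.112, 0.003]
contact_force: [-0.1, -0.7, 0.5]
grip_width: 0.0257
gripper_force: 0.0
```

Emit:
play_rows([
  [[1,0,0,0,0],[1,0,0,0,0],[1,0,0,0,0]],
])

```text
clock: 29.15
tcp_pos: [0.618, 0.2736, 0.1634]
orientation: [0.414, 3.113, 0.001]
contact_force: [-1.1, -1.5, 6.1]
grip_width: 0.0111
gripper_force: 44.2
```

Emit:
play_rows([
  [[1,0,0,-0.15,0],[1,0,0,-0.35,0],[1,0,0,-0.55,0],[1,0,0,-0.75,0],[1,0,0,-0.95,0],[1,0,0,-0.95,0],[1,0,0,-0.95,0]],
])

```text
clock: 29.73
tcp_pos: [0.6188, 0.2738, 0.3553]
orientation: [0.414, 3.11, 0.005]
contact_force: [-1.3, -0.2, -1.7]
grip_width: 0.0113
gripper_force: 43.3
```

Run:
```python
from h import *
o=get_obs();st(o);go(o,[*seat(2,-.062),.352],np.pi+YAW)
p=viewer.grab_frame('side');print([(q['score'],q['rect']) for q in viewer.trace(p,'gold')[:2]],proj(p,o['tcp_pos']),[(q['score'],q['rect']) for q in viewer.trace(p,'green')[:2]])
```

```text
t 29.7 tcp [0.6188 0.2738 0.3553] phi 2.877 F [-1.3 -0.2 -1.7] w 0.0113 gf 43.300976157188416 j [-0.79  0.42  0.42  1.41 -0.17  1.34  0.94]
go [-0.178 -2.63   0.007] -0.245
[(0.72, [247.2, 72.6, 265.6, 129.5])] (np.float64(254.08978141671096), np.float64(83.73629800650883)) [(0.69, [329.1, 277.4, 349.6, 344.7])]
```

Emit:
play_rows([
  [[1,-0.06,-0.12,0,0],[1,-0.06,-0.28,0,0],[1,-0.06,-0.44,0,0],[1,-0.06,-0.6,0,0],[1,-0.06,-0.75,0,0],[1,-0.06,-0.877,0,0],[1,-0.06,-0.877,0,0]],
])

```text
clock: 30.47
tcp_pos: [0.5817, 0.0938, 0.3511]
orientation: [-0.428, -3.11, 0.005]
contact_force: [0.1, -1.5, 0.6]
grip_width: 0.0113
gripper_force: 43.3
```

Emit:
play_rows([
  [[1,-0.06,-0.15,0,0],[1,-0.06,-0.3,0,0],[1,-0.06,-0.45,0,0],[1,-0.06,-0.6,0,0],[1,-0.06,-0.75,0,0],[1,-0.06,-0.877,0,0],[1,-0.06,-0.877,0,0]],
])

```text
clock: 31.05
tcp_pos: [0.5465, -0.0778, 0.3512]
orientation: [-0.428, -3.11, 0.004]
contact_force: [0.8, -0.4, -0.1]
grip_width: 0.0113
gripper_force: 43.3
```

Emit:
play_rows([
  [[1,-0.06,-0.15,0,-0.06],[1,-0.06,-0.3,0,-0.12],[1,-0.06,-0.45,0,-0.18],[1,-0.06,-0.6,0,-0.245],[1,-0.06,-0.75,0,-0.245],[1,-0.06,-0.877,0,-0.245],[1,-0.06,-0.877,0,-0.245],[1,-0.06,-0.877,0,-0.245],[1,-0.06,-0.877,0,-0.245]],
])

```text
clock: 31.8
tcp_pos: [0.5149, -0.2424, 0.3511]
orientation: [0.19, -3.134, -0.002]
contact_force: [-0.2, 0.3, -0.5]
grip_width: 0.0113
gripper_force: 43.3
```

Run:
```python
from h import *
o=get_obs();st(o);go(o,[*seat(2,-.062),.207],np.pi+YAW)
```

```text
t 31.8 tcp [ 0.5149 -0.2424  0.3511] phi -3.02 F [-0.2  0.3 -0.5] w 0.0113 gf 43.31686198711395 j [-0.16  0.23  0.6   1.69 -0.14  1.27  2.16]
go [-0.004 -0.005  0.721] 0.001
```

Emit:
play_rows([
  [[1,0,-0.005,0.15,0],[1,0,-0.005,0.3,0],[1,0,-0.005,0.45,0],[1,0,-0.005,0.6,0],[1,0,-0.005,0.72,0],[1,0,-0.005,0.72,0],[1,0,-0.005,0.72,0]],
])

```text
clock: 32.38
tcp_pos: [0.5147, -0.2429, 0.2073]
orientation: [0.192, -3.133, -0.002]
contact_force: [0.6, -0.4, 0.2]
grip_width: 0.0115
gripper_force: 43.3
```

Emit:
play_rows([
  [[1,-0.06,0,0,0],[1,-0.12,0,0,0],[1,-0.18,0,0,0],[1,-0.22,0,0,0],[1,-0.26,0,0,0],[1,-0.29,0,0,0],[1,-0.29,0,0,0],[1,-0.29,0,0,0]],
])

```text
clock: 33.05
tcp_pos: [0.5724, -0.2379, 0.2081]
orientation: [0.189, -3.135, 0.0]
contact_force: [-1.0, -0.3, -0.3]
grip_width: 0.0113
gripper_force: 43.3
```

Run:
```python
from h import *
o=get_obs();st(o);go(o,[*seat(2,-.004),.185],np.pi+YAW)
```

```text
t 33.0 tcp [ 0.5724 -0.2379  0.2081] phi -3.021 F [-1.  -0.3 -0.3] w 0.0113 gf 43.25908184051514 j [-0.11  0.45  0.55  1.75 -0.27  1.02  2.22]
go [-0.005  0.008  0.115] 0.0
```

Emit:
play_rows([
  [[1,0,0.005,0.03,0],[1,0,0.005,0.06,0],[1,0,0.005,0.09,0],[1,0,0.005,0.11,0],[1,0,0.005,0.12,0],[1,0,0.005,0.12,0]],
])

```text
clock: 33.55
tcp_pos: [0.5718, -0.2369, 0.1838]
orientation: [0.188, -3.135, -0.0]
contact_force: [-1.3, -0.6, 1.5]
grip_width: 0.0111
gripper_force: 43.6
```

Emit:
play_rows([
  [[1,0,0,0.01,0],[1,0,0,0.02,0],[1,0,0,0.02,0],[1,0,0,0.02,0],[1,0,0,0.02,0]],
])

```text
clock: 33.97
tcp_pos: [0.5723, -0.237, 0.1806]
orientation: [-0.188, 3.136, -0.0]
contact_force: [-1.6, 0.3, 3.6]
grip_width: 0.0111
gripper_force: 44.0
```

Emit:
play_rows([
  [[1,0,0,0.008,0],[1,0,0,0.008,0],[1,0,0,0.008,0],[1,0,0,0.008,0]],
])

```text
clock: 34.3
tcp_pos: [0.5725, -0.237, 0.179]
orientation: [-0.188, 3.135, -0.0]
contact_force: [-1.2, 0.6, 5.7]
grip_width: 0.0112
gripper_force: 44.1
```

Emit:
play_rows([
  [[1,0.005,0,-0.015,0],[1,0.005,0,-0.025,0],[0.6,0.005,0,-0.025,0],[0.3,0.005,0,-0.025,0],[0,0.005,0,-0.025,0],[0,0.005,0,-0.025,0],[0,0.005,0,-0.025,0],[0,0.005,0,-0.2,0],[0,0.005,0,-0.4,0],[0,0.005,0,-0.6,0],[-1,0.005,0,-0.88,0],[-1,0.005,0,-0.88,0]],
])

```text
clock: 35.3
tcp_pos: [0.5729, -0.2385, 0.3612]
orientation: [-0.187, 3.128, -0.004]
contact_force: [0.4, -0.3, 0.1]
grip_width: 0.0654
gripper_force: 0.0
```

Run:
```python
from h import *
o=get_obs();st(o);p=viewer.grab_frame('side');save('s8',p)
for n,i in(('green',1),('gold',2)):
    print(n,[(round(q['score'],2),np.round(q['rect']).tolist()) for q in viewer.trace(p,n)[:1]],'seat',np.round(proj(p,[*seat(i,-.003),.154]),1),'tagtop',np.round(proj(p,[*seat(i,-.003),.212]),1),'tail',np.round(proj(p,[*seat(i,-.003),.0345]),1))
go(o,[.52,.289,.36],2.912)
```

```text
t 35.3 tcp [ 0.5729 -0.2385  0.3612] phi -3.022 F [ 0.4 -0.3  0.1] w 0.0654 gf 0.0 j [-0.16  0.32  0.6   1.56 -0.19  1.31  2.16]
green [(0.94, [328.0, 276.0, 351.0, 339.0])] seat [336.8 304.4] tagtop [339.  282.1] tail [332.8 344.7]
gold [(0.63, [310.0, 252.0, 327.0, 316.0])] seat [315.6 277.8] tagtop [316.8 255.9] tail [313.5 317.8]
go [-5.20e-02  2.65e+00 -2.00e-03] 0.222
```

Emit:
play_rows([
  [[-1,0.022,0.9,0,0],[-1,0.022,0.9,0,0],[-1,0.022,0.9,0,0],[-1,0.022,0.9,0,0],[-1,0.022,0.9,0,0],[-1,0.022,0.9,0,0]],
])

```text
clock: 35.95
tcp_pos: [0.5442, -0.053, 0.3525]
orientation: [0.202, -3.131, -0.003]
contact_force: [-0.2, -1.0, 0.0]
grip_width: 0.0857
gripper_force: 0.0
```

Emit:
play_rows([
  [[-1,0.022,0.9,0,0],[-1,0.022,0.9,0,0],[-1,0.022,0.9,0,0],[-1,0.022,0.9,0,0],[-1,0.022,0.9,0,0],[-1,0.022,0.9,0,0]],
])

```text
clock: 36.45
tcp_pos: [0.518, 0.1236, 0.3527]
orientation: [0.199, -3.132, 0.0]
contact_force: [0.4, 0.1, -0.5]
grip_width: 0.0853
gripper_force: 0.0
```

Emit:
play_rows([
  [[-1,0.022,0.9,0,0.226],[-1,0.022,0.9,0,0.226],[-1,0.022,0.9,0,0.226],[-1,0.022,0.9,0,0.226],[-1,0.022,0.9,0,0.226],[-1,0.022,0.9,0,0.226],[-1,0.022,0.9,0,0.226],[-1,0.022,0.9,0,0.226]],
])

```text
clock: 37.12
tcp_pos: [0.4944, 0.2949, 0.3537]
orientation: [-0.373, -3.119, 0.004]
contact_force: [-0.8, -0.5, -0.6]
grip_width: 0.0854
gripper_force: 0.0
```

Run:
```python
from tag import *
o=get_obs();p=viewer.grab_frame('wrist');st(o);save('w9',p)
tags(p,o,['magenta','silver'])
q=viewer.trace(p,'silver');print([(a['score'],a['rect']) for a in q[:1]])
hsv=cv2.cvtColor(p['pixels'],cv2.COLOR_RGB2HSV);u,v=[int(a) for a in proj(p,[.434,.309,.19],o)]
print(u,v,hsv[v,u-24:u+24:3].tolist())
print(hsv[max(v-36,0):v+36:4,u].tolist())
go(o,[.4955,.2946,.162],2.906)
```

```text
t 37.1 tcp [0.4944 0.2949 0.3537] phi 2.904 F [-0.8 -0.5 -0.6] w 0.0854 gf 0.0 j [-0.91  0.22  0.32  1.65 -0.07  1.28  0.76]
magenta (278, 193) [273 165] [285 214] rect [0.4926 0.2957] [0.0109 0.0454] 76.6 mean [0.4922 0.2961] ax 2.91 hsv [  2. 205. 130.]
silver (277, 121) [258 117] [269 134] rect [0.4344 0.2962] [0.0094 0.0143] 75.4 mean [0.4342 0.2957] ax 2.632 hsv [24. 10. 93.]
[(0.77, [262.4, 97.4, 291.2, 144.2])]
277 121 [[17, 111, 197], [17, 72, 64], [18, 13, 98], [18, 13, 100], [23, 11, 95], [20, 13, 57], [22, 37, 75], [18, 37, 82], [20, 38, 81], [20, 34, 178], [19, 40, 122], [23, 11, 94], [0, 4, 57], [30, 12, 41], [0, 12, 43], [20, 19, 41]]
[[17, 118, 97], [17, 118, 97], [17, 120, 96], [20, 39, 79], [21, 41, 81], [23, 38, 81], [23, 38, 81], [20, 38, 80], [20, 37, 82], [20, 38, 81], [20, 35, 180], [21, 33, 179], [23, 36, 178], [23, 34, 179], [20, 34, 179], [17, 86, 160], [18, 109, 203], [15, 119, 94]]
go [-0.006  0.002  0.959] -0.002
```

Emit:
play_rows([
  [[-1,0,0.001,0.2,0],[-1,0,0.001,0.5,0],[-1,0,0.001,0.8,0],[-1,0,0.001,0.96,0],[-1,0,0.001,0.96,0],[-1,0,0.001,0.96,0],[0.5,0,0.001,0.96,0],[1,0,0.001,0.96,0],[1,0,0.001,0.96,0],[1,0,0.001,0.96,0],[1,0,0.001,0.96,0],[1,0,0.001,0.96,0]],
], grip_force=40)

```text
clock: 38.22
tcp_pos: [0.494, 0.298, 0.1638]
orientation: [0.368, 3.119, 0.002]
contact_force: [-0.4, 0.2, 2.3]
grip_width: 0.0124
gripper_force: 6.6
```

Emit:
play_rows([
  [[1,0,0,0,0],[1,0,0,0,0]],
])

```text
clock: 38.38
tcp_pos: [0.4939, 0.298, 0.1637]
orientation: [0.368, 3.119, 0.002]
contact_force: [-1.2, -2.1, 6.4]
grip_width: 0.0112
gripper_force: 43.8
```

Emit:
play_rows([
  [[1,0,0,-0.15,0],[1,0,0,-0.35,0],[1,0,0,-0.55,0],[1,0,0,-0.75,0],[1,0,0,-0.95,0],[1,0,0,-0.95,0],[1,0,0,-0.95,0]],
])

```text
clock: 38.97
tcp_pos: [0.4945, 0.2983, 0.3554]
orientation: [0.368, 3.116, 0.007]
contact_force: [-0.6, 0.3, -1.4]
grip_width: 0.0108
gripper_force: 42.8
```

```bash
sed -i "s/'silver':(S<25)&(V>60)/'silver':(S>27)\&(S<50)\&(V>70)/" tag.py
python3 - <<'E'
from tag import *
o=get_obs();st(o);go(o,[*seat(3,-.062),.352],np.pi+YAW)
p=viewer.grab_frame('wrist')
o2=dict(tcp_pos=np.array([.4944,.2949,.3537]),orientation=np.array([-.373,-3.119,.004]))
p2=dict(p);p2['pixels']=cv2.imread('pics/w9.png')[:,:,::-1].copy();tags(p2,o2,['silver'])
E
```

```text
t 39.0 tcp [0.4945 0.2983 0.3554] phi 2.907 F [-0.6  0.3 -1.4] w 0.0108 gf 42.76351869106293 j [-0.92  0.22  0.32  1.65 -0.07  1.27  0.76]
go [-0.602 -2.258  0.008] -0.226
silver (277, 121) [270  96] [283 144] rect [0.4329 0.308 ] [0.0112 0.0397] 76.6 mean [0.4329 0.3083] ax 2.895 hsv [ 21.  37. 119.]
```

Emit:
play_rows([
  [[1,-0.2,-0.1,0,0],[1,-0.2,-0.25,0,0],[1,-0.2,-0.4,0,0],[1,-0.2,-0.55,0,0],[1,-0.2,-0.7,0,0],[1,-0.2,-0.753,0,0],[1,-0.2,-0.753,0,0]],
])

```text
clock: 39.6
tcp_pos: [0.4963, 0.1384, 0.3513]
orientation: [-0.375, -3.117, 0.003]
contact_force: [0.8, -0.8, -1.0]
grip_width: 0.0112
gripper_force: 42.8
```

Emit:
play_rows([
  [[1,-0.2,-0.15,0,0],[1,-0.2,-0.3,0,0],[1,-0.2,-0.45,0,0],[1,-0.2,-0.6,0,0],[1,-0.2,-0.753,0,0],[1,-0.2,-0.753,0,0]],
])

```text
clock: 40.1
tcp_pos: [0.5, -0.0191, 0.3519]
orientation: [-0.379, -3.117, 0.003]
contact_force: [0.7, -0.7, -0.4]
grip_width: 0.0111
gripper_force: 42.8
```

Emit:
play_rows([
  [[1,-0.2,-0.15,0,-0.06],[1,-0.2,-0.3,0,-0.12],[1,-0.2,-0.45,0,-0.18],[1,-0.2,-0.6,0,-0.226],[1,-0.2,-0.753,0,-0.226],[1,-0.2,-0.753,0,-0.226],[1,-0.2,-0.753,0,-0.226],[1,-0.2,-0.753,0,-0.226]],
])

```text
clock: 40.77
tcp_pos: [0.5058, -0.1677, 0.3518]
orientation: [0.191, -3.135, -0.001]
contact_force: [0.5, 0.8, -1.2]
grip_width: 0.0111
gripper_force: 42.8
```

Run:
```python
from h import *
o=get_obs();st(o);go(o,[*seat(3,-.062),.207],np.pi+YAW)
```

```text
t 40.8 tcp [ 0.5058 -0.1677  0.3518] phi -3.02 F [ 0.5  0.8 -1.2] w 0.0111 gf 42.823349833488464 j [-0.33  0.15  0.62  1.76 -0.09  1.26  2.  ]
go [-0.004 -0.006  0.724] 0.001
```

Emit:
play_rows([
  [[1,0,-0.006,0.15,0],[1,0,-0.006,0.3,0],[1,0,-0.006,0.45,0],[1,0,-0.006,0.6,0],[1,0,-0.006,0.72,0],[1,0,-0.006,0.72,0],[1,0,-0.006,0.72,0]],
])

```text
clock: 41.35
tcp_pos: [0.5052, -0.1688, 0.2077]
orientation: [0.192, -3.133, -0.001]
contact_force: [0.7, -0.6, 1.1]
grip_width: 0.0113
gripper_force: 42.8
```

Emit:
play_rows([
  [[1,-0.06,0,0,0],[1,-0.12,0,0,0],[1,-0.18,0,0,0],[1,-0.22,0,0,0],[1,-0.26,0,0,0],[1,-0.29,0,0,0],[1,-0.29,0,0,0],[1,-0.29,0,0,0]],
])

```text
clock: 42.02
tcp_pos: [0.5629, -0.1639, 0.2087]
orientation: [0.189, -3.136, 0.0]
contact_force: [-1.1, -0.6, -1.0]
grip_width: 0.0113
gripper_force: 42.7
```

Run:
```python
from h import *
o=get_obs();st(o);go(o,[*seat(3,-.004),.185],np.pi+YAW)
```

```text
t 42.0 tcp [ 0.5629 -0.1639  0.2087] phi -3.021 F [-1.1 -0.6 -1. ] w 0.0113 gf 42.73787498474121 j [-0.26  0.39  0.57  1.83 -0.25  0.99  2.1 ]
go [-0.007  0.009  0.119] 0.0
```

Emit:
play_rows([
  [[1,0,0.006,0.03,0],[1,0,0.006,0.06,0],[1,0,0.006,0.09,0],[1,0,0.006,0.12,0],[1,0,0.006,0.125,0],[1,0,0.006,0.125,0]],
])

```text
clock: 42.52
tcp_pos: [0.5621, -0.1625, 0.1832]
orientation: [0.188, -3.135, -0.001]
contact_force: [-1.5, 1.0, 1.9]
grip_width: 0.0115
gripper_force: 43.2
```

Emit:
play_rows([
  [[1,0,0,0.01,0],[1,0,0,0.02,0],[1,0,0,0.025,0],[1,0,0,0.025,0],[1,0,0,0.025,0],[1,0,0,0.025,0]],
])

```text
clock: 43.02
tcp_pos: [0.5628, -0.1626, 0.179]
orientation: [-0.189, 3.135, 0.0]
contact_force: [-1.3, 1.2, 5.4]
grip_width: 0.0113
gripper_force: 43.6
```

Emit:
play_rows([
  [[1,0.005,0,-0.015,0],[1,0.005,0,-0.025,0],[0.6,0.005,0,-0.025,0],[0.3,0.005,0,-0.025,0],[0,0.005,0,-0.025,0],[0,0.005,0,-0.025,0],[0,0.005,0,-0.025,0],[0,0.005,0,-0.2,0],[0,0.005,0,-0.4,0],[0,0.005,0,-0.6,0],[-1,0.005,0,-0.88,0],[-1,0.005,0,-0.88,0]],
])

```text
clock: 44.02
tcp_pos: [0.5634, -0.1641, 0.3609]
orientation: [-0.187, 3.128, -0.003]
contact_force: [0.6, -0.1, 0.3]
grip_width: 0.0654
gripper_force: 0.0
```

Emit:
play_rows([
  [[-1,0.12,0.8,0,0],[-1,0.12,0.8,0,0],[-1,0.12,0.8,0,0],[-1,0.12,0.8,0,0],[-1,0.12,0.8,0,0],[-1,0.12,0.8,0,0]],
])

```text
clock: 44.52
tcp_pos: [0.5182, -0.0043, 0.3546]
orientation: [0.197, -3.135, -0.001]
contact_force: [-0.0, -0.7, 0.2]
grip_width: 0.0854
gripper_force: 0.0
```

Emit:
play_rows([
  [[-1,0.12,0.8,0,0],[-1,0.12,0.8,0,0],[-1,0.12,0.8,0,0],[-1,0.12,0.8,0,0],[-1,0.12,0.8,0,0],[-1,0.12,0.8,0,0]],
])

```text
clock: 45.02
tcp_pos: [0.4756, 0.15, 0.3544]
orientation: [0.193, -3.135, 0.001]
contact_force: [1.1, -1.1, 0.3]
grip_width: 0.0854
gripper_force: 0.0
```

Emit:
play_rows([
  [[-1,0.12,0.8,0,0.233],[-1,0.12,0.8,0,0.233],[-1,0.12,0.8,0,0.233],[-1,0.12,0.8,0,0.233],[-1,0.12,0.8,0,0.233],[-1,0.12,0.8,0,0.233],[-1,0.12,0.8,0,0.233],[-1,0.12,0.8,0,0.233]],
])

```text
clock: 45.68
tcp_pos: [0.4343, 0.3024, 0.3547]
orientation: [0.392, 3.117, -0.001]
contact_force: [0.3, -0.3, 0.3]
grip_width: 0.0851
gripper_force: 0.0
```

Run:
```python
from tag import *
o=get_obs();p=viewer.grab_frame('wrist');st(o);save('w10',p)
tags(p,o,['silver'])
go(o,[.4329,.3083,.162],2.895)
s=viewer.grab_frame('side')
for n,i in(('green',1),('gold',2),('magenta',3)):
    print(n,[(round(q['score'],2),np.round(q['rect']).tolist()) for q in viewer.trace(s,n)[:1]],'tagtop',np.round(proj(s,[*seat(i,-.003),.212]),1),'tail',np.round(proj(s,[*seat(i,-.003),.0345]),1))
```

```text
t 45.7 tcp [0.4343 0.3024 0.3547] phi 2.892 F [ 0.3 -0.3  0.3] w 0.0851 gf 0.0 j [-0.97  0.13  0.28  1.75 -0.04  1.26  0.63]
silver (285, 189) [277 165] [291 209] rect [0.4317 0.3085] [0.0127 0.0408] 76.2 mean [0.4312 0.3087] ax 2.912 hsv [ 21.  36. 155.]
go [0.015 0.028 0.963] -0.002
green [(0.86, [330.0, 277.0, 352.0, 345.0])] tagtop [339.  282.1] tail [332.8 344.7]
gold [(0.68, [308.0, 249.0, 327.0, 317.0])] tagtop [316.8 255.9] tail [313.5 317.8]
magenta [(0.7, [288.0, 229.0, 306.0, 288.0])] tagtop [297.4 232.9] tail [296.4 293.9]
```

Emit:
play_rows([
  [[-1,0.018,0.026,0.1,0],[-1,0.018,0.026,0.4,0],[-1,0.018,0.026,0.7,0],[-1,0.018,0.026,0.96,0],[-1,0.018,0.026,0.96,0],[-1,0.018,0.026,0.96,0],[0.5,0.018,0.026,0.96,0],[1,0.018,0.026,0.96,0],[1,0.018,0.026,0.96,0],[1,0.018,0.026,0.96,0],[1,0.018,0.026,0.96,0],[1,0.018,0.026,0.96,0]],
], grip_force=40)

```text
clock: 46.93
tcp_pos: [0.431, 0.3116, 0.1641]
orientation: [0.385, 3.117, 0.003]
contact_force: [0.2, 0.1, 2.2]
grip_width: 0.0119
gripper_force: 8.5
```

Emit:
play_rows([
  [[1,0,0,0,0],[1,0,0,0,0]],
])

```text
clock: 47.1
tcp_pos: [0.431, 0.3115, 0.1639]
orientation: [0.385, 3.117, 0.002]
contact_force: [-1.4, -1.7, 6.5]
grip_width: 0.011
gripper_force: 43.9
```

Emit:
play_rows([
  [[1,0,0,-0.15,0],[1,0,0,-0.35,0],[1,0,0,-0.55,0],[1,0,0,-0.75,0],[1,0,0,-0.95,0],[1,0,0,-0.95,0],[1,0,0,-0.95,0]],
])

```text
clock: 47.68
tcp_pos: [0.4314, 0.3118, 0.3555]
orientation: [0.385, 3.115, 0.007]
contact_force: [-0.9, -0.4, -2.0]
grip_width: 0.0115
gripper_force: 43.0
```

Run:
```python
from tag import *
o=get_obs();st(o);go(o,[*seat(4,-.062),.352],np.pi+YAW)
```

```text
t 47.7 tcp [0.4314 0.3118 0.3555] phi 2.896 F [-0.9 -0.4 -2. ] w 0.0115 gf 42.95164704322815 j [-0.99  0.13  0.28  1.75 -0.04  1.26  0.62]
go [-0.815 -1.889  0.01 ] -0.233
```

Emit:
play_rows([
  [[1,-0.05,-0.12,0,0],[1,-0.12,-0.28,0,0],[1,-0.19,-0.44,0,0],[1,-0.26,-0.6,0,0],[1,-0.33,-0.76,0,0],[1,-0.41,-0.945,0,0],[1,-0.41,-0.945,0,0]],
])

```text
clock: 48.27
tcp_pos: [0.4642, 0.0989, 0.3516]
orientation: [-0.402, -3.115, 0.005]
contact_force: [-0.4, -1.2, 0.0]
grip_width: 0.0113
gripper_force: 43.0
```

Emit:
play_rows([
  [[1,-0.05,-0.12,0,-0.06],[1,-0.12,-0.28,0,-0.12],[1,-0.19,-0.44,0,-0.18],[1,-0.26,-0.6,0,-0.233],[1,-0.33,-0.76,0,-0.233],[1,-0.41,-0.945,0,-0.233],[1,-0.41,-0.945,0,-0.233],[1,-0.41,-0.945,0,-0.233],[1,-0.41,-0.945,0,-0.233]],
])

```text
clock: 49.02
tcp_pos: [0.4969, -0.0947, 0.3515]
orientation: [0.188, -3.134, -0.001]
contact_force: [-0.7, 0.6, -1.5]
grip_width: 0.0113
gripper_force: 43.0
```

Run:
```python
from h import *
o=get_obs();st(o);go(o,[*seat(4,-.062),.207],np.pi+YAW)
```

```text
t 49.0 tcp [ 0.4969 -0.0947  0.3515] phi -3.022 F [-0.7  0.6 -1.5] w 0.0113 gf 42.99191415309906 j [-0.52  0.09  0.64  1.82 -0.06  1.25  1.83]
go [-0.005  0.001  0.723] -0.0
```

Emit:
play_rows([
  [[1,0,0,0.15,0],[1,0,0,0.3,0],[1,0,0,0.45,0],[1,0,0,0.6,0],[1,0,0,0.72,0],[1,0,0,0.72,0],[1,0,0,0.72,0]],
])

```text
clock: 49.6
tcp_pos: [0.4966, -0.0939, 0.2078]
orientation: [0.192, -3.132, -0.0]
contact_force: [0.2, -0.3, 1.2]
grip_width: 0.0116
gripper_force: 43.0
```

Emit:
play_rows([
  [[1,-0.06,0,0,0],[1,-0.12,0,0,0],[1,-0.18,0,0,0],[1,-0.22,0,0,0],[1,-0.26,0,0,0],[1,-0.29,0,0,0],[1,-0.29,0,0,0],[1,-0.29,0,0,0]],
])

```text
clock: 50.27
tcp_pos: [0.5552, -0.0886, 0.2088]
orientation: [0.189, -3.136, 0.0]
contact_force: [-0.1, 0.5, -0.4]
grip_width: 0.0113
gripper_force: 42.9
```

Run:
```python
from h import *
o=get_obs();st(o);go(o,[*seat(4,-.004),.185],np.pi+YAW)
```

```text
t 50.3 tcp [ 0.5552 -0.0886  0.2088] phi -3.022 F [-0.1  0.5 -0.4] w 0.0113 gf 42.9209303855896 j [-0.43  0.36  0.6   1.88 -0.24  0.97  1.97]
go [-0.     0.006  0.119] 0.0
```

Emit:
play_rows([
  [[1,0,0.005,0.03,0],[1,0,0.005,0.06,0],[1,0,0.005,0.09,0],[1,0,0.005,0.12,0],[1,0,0.005,0.125,0],[1,0,0.005,0.125,0]],
])

```text
clock: 50.77
tcp_pos: [0.5545, -0.0878, 0.1833]
orientation: [0.188, -3.135, 0.0]
contact_force: [-1.3, 0.4, 2.2]
grip_width: 0.011
gripper_force: 43.4
```

Emit:
play_rows([
  [[1,0,0,0.01,0],[1,0,0,0.02,0],[1,0,0,0.025,0],[1,0,0,0.025,0],[1,0,0,0.025,0],[1,0,0,0.025,0]],
])

```text
clock: 51.27
tcp_pos: [0.5551, -0.0877, 0.1791]
orientation: [-0.188, 3.135, -0.0]
contact_force: [-1.6, -0.8, 4.5]
grip_width: 0.0113
gripper_force: 43.8
```

Release, then move well clear for the top view to check the tray.

Emit:
play_rows([
  [[1,0.005,0,-0.015,0],[1,0.005,0,-0.025,0],[0.6,0.005,0,-0.025,0],[0.3,0.005,0,-0.025,0],[0,0.005,0,-0.025,0],[0,0.005,0,-0.025,0],[0,0.005,0,-0.025,0],[0,0.005,0,-0.2,0],[0,0.005,0,-0.4,0],[0,0.005,0,-0.6,0],[-1,0.005,0,-0.88,0],[-1,0.005,0,-0.88,0]],
])

```text
clock: 52.27
tcp_pos: [0.5559, -0.0886, 0.3607]
orientation: [-0.187, 3.128, -0.0]
contact_force: [0.8, -0.9, 0.3]
grip_width: 0.0656
gripper_force: 0.0
```

Emit:
play_rows([
  [[-1,0.2,0.9,0,0],[-1,0.2,0.9,0,0],[-1,0.2,0.9,0,0],[-1,0.2,0.9,0,0],[-1,0.2,0.9,0,0],[-1,0.2,0.9,0,0]],
])

```text
clock: 52.77
tcp_pos: [0.4909, 0.0917, 0.3544]
orientation: [0.202, -3.134, -0.003]
contact_force: [-0.6, 0.1, -0.1]
grip_width: 0.0853
gripper_force: 0.0
```

Emit:
play_rows([
  [[-1,0.2,0.7,0,0],[-1,0.2,0.7,0,0],[-1,0.2,0.7,0,0],[-1,0.2,0.7,0,0],[-1,0.2,0.7,0,0],[-1,0.2,0.7,0,0],[-1,0.2,0.7,0,0]],
])

```text
clock: 53.35
tcp_pos: [0.437, 0.2188, 0.3546]
orientation: [-0.185, 3.136, -0.001]
contact_force: [0.7, -0.6, -0.6]
grip_width: 0.0853
gripper_force: 0.0
```

```bash
cat > chk.py <<'E'
from h import *
o=get_obs();st(o);s=viewer.grab_frame('side');t=viewer.grab_frame('top');save('s11',s);save('t11',t)
for n,i in(('green',1),('gold',2),('magenta',3),('silver',4)):
    print(n,[(round(q['score'],2),np.round(q['rect']).tolist()) for q in viewer.trace(s,n)[:1]],'tagtop',np.round(proj(s,[*seat(i,-.003),.212]),1),'tail',np.round(proj(s,[*seat(i,-.003),.0345]),1))
for q in viewer.trace(t,'drip_tray')[:1]:
    m=q['pixels'].astype(np.uint8);m=cv2.morphologyEx(m,cv2.MORPH_CLOSE,np.ones((9,9)));m=cv2.morphologyEx(m,cv2.MORPH_OPEN,np.ones((15,15)))
    c=max(cv2.findContours(m,0,1)[0],key=cv2.contourArea)
    W=np.array([atz(t,*a[0],.012)[:2] for a in c],np.float32);print(q['score'],q['rect'],cv2.minAreaRect(W))
exp=np.array(seat(1)+seat(4))/2;print('hooks mid',exp)
for n in('jar_white','jar_lid','clamp_knob'): print(n,[(round(q['score'],2),np.round(q['rect']).tolist()) for q in viewer.trace(t,n)[:1]])
E
python3 chk.py
```

```text
t 53.4 tcp [0.437  0.2188 0.3546] phi -3.024 F [ 0.7 -0.6 -0.6] w 0.0853 gf 0.0 j [-0.95  0.05  0.38  1.84 -0.02  1.25  1.12]
green [(0.62, [291.0, 243.0, 321.0, 259.0])] tagtop [339.  282.1] tail [332.8 344.7]
gold [(0.64, [288.0, 231.0, 312.0, 290.0])] tagtop [316.8 255.9] tail [313.5 317.8]
magenta [(0.57, [290.0, 228.0, 307.0, 287.0])] tagtop [297.4 232.9] tail [296.4 293.9]
silver [(0.56, [274.0, 209.0, 290.0, 268.0])] tagtop [280.2 212.7] tail [281.  272.6]
0.98 [280.0, 186.3, 394.3, 257.7] ((0.5678059458732605, -0.19653624296188354), (0.14276744425296783, 0.3049125671386719), 6.898886203765869)
hooks mid [ 0.57255441 -0.19859381]
jar_white [(0.86, [182.0, 141.0, 211.0, 167.0])]
jar_lid [(0.92, [230.0, 239.0, 255.0, 261.0])]
clamp_knob [(0.69, [334.0, 166.0, 355.0, 174.0])]
```

Run:
```python
from h import *
s=viewer.grab_frame('side');hsv=cv2.cvtColor(s['pixels'],cv2.COLOR_RGB2HSV).astype(int);H,S,V=hsv[...,0],hsv[...,1],hsv[...,2]
old=cv2.imread('pics/s8.png')[:,:,::-1]
ho=cv2.cvtColor(np.ascontiguousarray(old),cv2.COLOR_RGB2HSV).astype(int)
for nm,h in(('now',hsv),('s8',ho)):
  H,S,V=h[...,0],h[...,1],h[...,2]
  for n,f in(('green',(H>55)&(H<75)&(S>120)),('yellow',(H>20)&(H<32)&(S>140)),('red',((H<6)|(H>174))&(S>150))):
    m=np.zeros(f.shape,np.uint8);m[190:380,240:400]=f[190:380,240:400]
    k,l,st_,c=cv2.connectedComponentsWithStats(m);print(nm,n,[st_[i].tolist() for i in range(1,k) if st_[i,4]>15])
print([(round(q['score'],2),np.round(q['rect']).tolist()) for n in('green','gold') for q in viewer.trace(s,n)[:3]])
```

```text
now green [[329, 278, 23, 24, 228], [363, 283, 9, 9, 46]]
now yellow [[308, 252, 21, 23, 241], [340, 258, 10, 9, 52], [315, 293, 4, 19, 52]]
now red [[363, 190, 32, 11, 164], [379, 201, 15, 10, 59], [365, 203, 11, 11, 60], [339, 221, 18, 25, 241], [289, 231, 18, 20, 183], [388, 230, 12, 16, 106], [321, 237, 8, 7, 32], [280, 248, 5, 5, 20], [394, 256, 6, 9, 26]]
s8 green [[329, 278, 23, 24, 228], [363, 283, 9, 9, 46]]
s8 yellow [[308, 252, 21, 23, 239], [340, 258, 10, 9, 50], [315, 293, 4, 18, 51]]
s8 red [[363, 190, 32, 11, 161], [379, 201, 15, 10, 53], [365, 203, 11, 11, 60], [339, 221, 18, 25, 236], [389, 230, 11, 16, 103], [321, 237, 8, 7, 32], [379, 239, 8, 10, 19], [394, 256, 6, 9, 27]]
[(0.63, [329.0, 275.0, 353.0, 344.0]), (0.76, [307.0, 249.0, 329.0, 314.0])]
```

```bash
python3 -c "
from bench import r
print(r.hand_in())"
```

```text
the job is handed in; nothing more can be done
None
```

The job is handed in, but no verdict came back. By the camera check just before, the carriage is clamped at the right-hand stop, the tray is under all four hooks, and all four lures hang on their own colour-marked hooks, each tugged with roughly 4 to 7 N before release.

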